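# Screen a tray of mixed fittings over bars and pick off the oversize

## Task

Sort the mixed pipe fittings over the bar screen: slacken the clamp knob, draw the sliding bars by their tab all the way under the fixed bars so that the slots are open, and tighten the knob again. Then tip the tray with everything in it onto the bars, so that the small white caps drop through into the catch pan, and lower the tray again. Pick the brass couplings that stay on top off the bars and put them all in the grey parts bin, see that every cap is in the catch pan, and leave the vial and the screwdriver alone.

Things in the scene. Friction and masses are not known exactly. Their poses are not given: they have to be found in the camera images.
- stand: fixed grey steel screening stand, 235 mm wide (its x), 400 mm long (its y). Origin on the bench under the middle of the bars, z up. Tipping tray at its -y end, clamp knob and slide tab at its +y end. Five fixed round bars, 7 mm thick, run along its y from -70 to 72 mm, at x = -77, -38.5, 0, 38.5, 77 mm (31.5 mm clear slots); slippery, friction 0.25
- bars_mid (a point): middle of the fixed bars, at the height of their tops, 105 mm above the bench. Beside the outer bars polished aprons rise at 16 deg from stand x = +-77 to +-109 mm, then guards to +-119 mm, 137 mm above the bench; the polished +y end rises at 45 deg from y = 74 to 98 mm, 128 mm above the bench; at the -y end a wall stands at y = -75 mm up to the tray lip.
- catch_pan (a point): middle of the floor (3 mm above the bench) of the fixed sheet catch pan under the bars, 162 mm (stand x) by 138 mm (stand y), walls to 46 mm above the bench; what passes the bars falls into it
- sliding_bars (a joint): four 7 mm bars on one tie bar that slides along the stand's -x (m): 0 = they stand midway between the fixed bars, 7.5 mm lower, and close the slots; 0.019 (end stop) = they lie right under the fixed bars and the 31.5 mm slots are open. Slides with about 2 N when the clamp is slack, stays where it is left; the tight clamp holds it against some 12 N
- slide_tab (a point): grip point on the upright steel tab that moves the sliding bars, 122 mm above the bench: a plate 10 mm thick (stand x), 24 mm wide (stand y), its top 133 mm above the bench
- clamp (a joint): turn of the clamp knob (rad), anticlockwise from above positive: 0 = tight on the tie bar, 1.5 = fully slack (from about 0.5 the tie bar is free). Takes 0.1 to 0.3 N m and stays where it is left
- clamp_grip (a point): middle of the clamp knob's black wing, on its upright turning axis, 158 mm above the bench. Wing 44 mm long, 12 mm thick, 26 mm high; when the joint reads 0 its length lies along the stand's x; at angle a it lies a further round, anticlockwise from above
- tray (a joint): lift of the tipping tray (rad): 0 = level, resting on the stand, up to 1.2 = tipped steeply toward the bars. It falls back when let go
- tray_hinge (a point): middle of the tray's hinge line, along the stand's x, 128 mm above the bench. Aluminium sheet tray, 0.45 kg, floor friction 0.35, open toward the bars, inside 137 mm wide and 139 mm long, walls 33 mm above its floor, whose top is 128 mm above the bench when level, so pieces drop some 20 mm from its lip to the bars
- tray_handle (a point): middle of the tray's handle, a round black bar 12 mm thick, 100 mm long, along the stand's x, 186 mm out from the hinge line and, when level, 14 mm above it (142 mm above the bench); 38 mm clear between it and the tray's back wall
- bin: loose grey plastic parts bin, 110 mm (its x) by 190 mm (its y), 50 mm high, walls and floor 3 mm, open at the top; origin under its middle
- coupling_0: brass hexagon pipe coupling, 36 mm across flats, 42 mm across corners, 42 mm long, 0.1 to 0.21 kg; origin at its middle, its z along the bore, a corner of the hexagon on its x axis (it may be absent)
- coupling_1: another such brass coupling (it may be absent)
- coupling_2: another such brass coupling (it may be absent)
- coupling_3: another such brass coupling (it may be absent)
- cap_0: white threaded plastic cap, a cylinder 22 mm across and 22 mm high; origin at the middle of its flat underside, its z along its axis (it may be absent)
- cap_1: another such cap (it may be absent)
- cap_2: another such cap (it may be absent)
- cap_3: another such cap (it may be absent)
- cap_4: another such cap (it may be absent)
- amber_vial: bystander: small amber vial with a white cap, 30 mm across, 68 mm high, standing to the right of the work
- screwdriver: bystander: yellow screwdriver, 158 mm long, lying to the left of the work

How it is judged (in metres and radians):
On the way, in this order (a step that is already met when the one before it is completed fails the run):
1. the clamp knob has been slackened (value of joint clamp above 0.9 rad), for 0.1 s.
2. the sliding bars have been drawn fully under the fixed bars (value of joint sliding_bars above 0.0165 m), for 0.2 s.
3. the clamp knob has been tightened with the screen open (value of joint sliding_bars above 0.0165 m and value of joint clamp below 0.3 rad), for 0.2 s.
4. the tray has been tipped steeply, with every coupling still in it or on the bars and the screen open and clamped (all of step 3 and value of joint tray above 0.75 rad and horizontal distance between each of coupling_0, coupling_1, coupling_2, coupling_3 and stand below 0.27 m and height (world z) of each of coupling_0, coupling_1, coupling_2, coupling_3 above 0.09 m), for 0.1 s.
5. the tray is down again with no coupling left in it (value of joint tray below 0.08 rad and ((x of coupling_0 in the frame of stand between -0.12 and 0.12 m and y of coupling_0 in the frame of stand between -0.08 and 0.11 m and z of coupling_0 in the frame of stand between 0.1 and 0.17 m) or height (world z) of coupling_0 below 0.06 m) and ((x of coupling_1 in the frame of stand between -0.12 and 0.12 m and y of coupling_1 in the frame of stand between -0.08 and 0.11 m and z of coupling_1 in the frame of stand between 0.1 and 0.17 m) or height (world z) of coupling_1 below 0.06 m) and ((x of coupling_2 in the frame of stand between -0.12 and 0.12 m and y of coupling_2 in the frame of stand between -0.08 and 0.11 m and z of coupling_2 in the frame of stand between 0.1 and 0.17 m) or height (world z) of coupling_2 below 0.06 m) and ((x of coupling_3 in the frame of stand between -0.12 and 0.12 m and y of coupling_3 in the frame of stand between -0.08 and 0.11 m and z of coupling_3 in the frame of stand between 0.1 and 0.17 m) or height (world z) of coupling_3 below 0.06 m)), for 0.2 s.
At the end, for the whole second after the job is handed in: Every coupling present lies in the grey parts bin (standing level), every cap present lies in the catch pan under the bars, all at rest; the sliding bars are drawn at least 16.5 of their 19 mm, the clamp is tight (below 0.3 rad) and the tray is down (below 0.08 rad) (all of step 3 and x of coupling_0 in the frame of bin between -0.055 and 0.055 m and y of coupling_0 in the frame of bin between -0.095 and 0.095 m and z of coupling_0 in the frame of bin between 0.01 and 0.075 m and x of coupling_1 in the frame of bin between -0.055 and 0.055 m and y of coupling_1 in the frame of bin between -0.095 and 0.095 m and z of coupling_1 in the frame of bin between 0.01 and 0.075 m and x of coupling_2 in the frame of bin between -0.055 and 0.055 m and y of coupling_2 in the frame of bin between -0.095 and 0.095 m and z of coupling_2 in the frame of bin between 0.01 and 0.075 m and x of coupling_3 in the frame of bin between -0.055 and 0.055 m and y of coupling_3 in the frame of bin between -0.095 and 0.095 m and z of coupling_3 in the frame of bin between 0.01 and 0.075 m and x of cap_0 in the frame of stand between -0.085 and 0.085 m and y of cap_0 in the frame of stand between -0.072 and 0.072 m and z of cap_0 in the frame of stand between 0 and 0.065 m and x of cap_1 in the frame of stand between -0.085 and 0.085 m and y of cap_1 in the frame of stand between -0.072 and 0.072 m and z of cap_1 in the frame of stand between 0 and 0.065 m and x of cap_2 in the frame of stand between -0.085 and 0.085 m and y of cap_2 in the frame of stand between -0.072 and 0.072 m and z of cap_2 in the frame of stand between 0 and 0.065 m and x of cap_3 in the frame of stand between -0.085 and 0.085 m and y of cap_3 in the frame of stand between -0.072 and 0.072 m and z of cap_3 in the frame of stand between 0 and 0.065 m and x of cap_4 in the frame of stand between -0.085 and 0.085 m and y of cap_4 in the frame of stand between -0.072 and 0.072 m and z of cap_4 in the frame of stand between 0 and 0.065 m and value of joint tray below 0.08 rad and linear speed of each of coupling_0, coupling_1, coupling_2, coupling_3, cap_0, cap_1, cap_2, cap_3, cap_4 below 0.05 m/s and angle between bin's own z axis and vertical below 0.2 rad); the robot touches nothing.
It fails at once if the amber vial is knocked over or shoved away (angle between amber_vial's own z axis and vertical above 0.6 rad or distance of amber_vial from where it was at the start of the episode above 0.05 m).
It fails at once if the screwdriver is shoved away (distance of screwdriver from where it was at the start of the episode above 0.06 m).
Of coupling_0, coupling_1, coupling_2, coupling_3 only 3 to 4 are there at a start; the rules pass over those that are not, and their reading is None.
Of cap_0, cap_1, cap_2, cap_3, cap_4 only 2 to 5 are there at a start; the rules pass over those that are not, and their reading is None.
At some moment in a run one of bin may be knocked a few centimetres aside while the robot is not near it.
Once in a run the grip may slacken for a moment while it holds something.
It also fails if it takes over 208 s, if anything falls off the work surface, if the arm or the gripper's body presses on something with over 40 N, if the wrist force passes 120 N, or if a joint passes its speed limit or range.

## Robot

A 6-joint arm with a two-finger parallel gripper is mounted at the origin on a cart in front of the work surface, level with it; the furniture and walls round the work are solid. World frame = base frame: x ahead of the robot, y to its left, z up, the work surface at z = 0. Lengths are in m, angles in degrees, forces in N, time in s.
With the tool pointing down it reaches from about 0.225 to 0.875 m from the base axis. Payload 3.4 kg.
Tool frame: the origin (TCP) lies midway between the tips of the shut fingers; the grasp point (between the pads) lies 19 mm behind it (r.hold_point_z is the z of the grasp point in the tool frame, in m); z points along the fingers, y is the line along which they close (so a half turn about z gives the same grasp; the last joint's range is limited). The gripper opens to 85 mm and grips with 20 to 120 N. Pads are 22 mm wide; open, the fingers measure 114 mm over their backs; the gripper's body (76 mm by 85 mm) begins 54 mm behind the grasp point. The pads swing forward as they close: fully open they stand 13 mm farther back than shut.
Start: joints at [-73.854, 15.808, 86.224, -0, 77.962, -6.933], TCP at [0.225, -0.529, 0.231] pointing down, gripper open.
Joint ranges: [-165.64, 165.64], [-43.16, 119.46], [12.63, 154.43], [-67.54, 247.53], [6.08, 155.33], [-154.97, 154.97]. Speed limits (degrees/s): [147.25, 147.25, 180, 180, 180, 180].

## Interface

Orientations are given as [roll, pitch, yaw] about the fixed x, y, z axes, in that order (R = Rz(yaw) Ry(pitch) Rx(roll)).
In Python, from plant import r, optics, readout gives the robot as it stands (r), with the cameras (optics) and the readings (readout).
- The arm moves only by the tool creep_tool, called as name([rows], argument=value, ...), one row to a line, values as JSON. Schema: {"type":"object","properties":{"increments":{"type":"array","items":{"type":"object","properties":{"x":{"type":"number"},"y":{"type":"number"},"z":{"type":"number"},"drx":{"type":"number"},"dry":{"type":"number"},"drz":{"type":"number"}},"additionalProperties":false},"minItems":1,"maxItems":8},"aperture":{"type":"number"},"grip_n":{"type":"number"},"only":{"type":"string"},"quiet":{"type":"boolean"},"lines":{"type":"string"}},"required":["increments"],"additionalProperties":false}. increments is a list of rows, 1 to 8 of them, each an object with the fields x, y, z (the shift in fractions of the full range, 1 being 0.75 m), drx, dry, drz (a rotation vector in shares of 90 degrees (1.0 is 90 degrees)); a field left out counts as zero; each row is the pose to reach, as a shift and turn from the pose commanded when the call began, along the tool's axes at that moment; what a row does not reach only later rows make up. A row lasts 1/10 s, in which the tool goes at most 0.05 m and 8.59 degrees, less where a joint would pass 70% of its speed; a pose out of reach is approached as far as the arm can. aperture is the opening from 0.0 (shut) to 1.0 (fully open), set as the call begins (left out keeps the last). The fingers move at their own pace and stop on an object; grip_n is the grip in N (left out, the last holds). Time passes only in rows, so rows that do not move let the fingers close. The tool returns the time, the measured TCP pose, the force, the opening and the grip force at its end. only (a regular expression) keeps the lines of the reply that match it, lines (a string "A,B") keeps lines A to B, and quiet returns only ok. Shift and turn numbers lie between -1 and 1, and a call with a number outside is refused. Input that does not fit is refused with a message, and nothing moves.
- readout.sense(): the state, without advancing time (a new reading comes with each control period).
- optics.snapshot(name): name is "scene" or "top" or "wrist"; returns the picture (480x640x3 uint8, red, green, blue); there is no depth.
- optics.calibration(name): a dict with "fovy" (degrees; the focal length in pixels is half the picture's height over the tangent of half this angle, whatever the lens; pixels are square), "cx", "cy" (the principal point, pixels), "k1" (the pictures are not rectified: a ray, as slopes to the right and down, at radius r is drawn at 1 + k1 r^2 times it, then the intrinsics apply), "eye" and "attitude" of the camera in the world; the wrist camera has in their place "tool_from_camera" (4x4, takes a point from camera to tool coordinates, whose origin is the TCP and whose axes are the flange's). Camera axes: x right, y down, z forward; pixel columns grow to the right and rows downward; lengths in m; the calibration is good to about 2 mm. A picture is of the moment at which its call begins: read the wrist's pose just before it. calibration takes no time and is no camera call.
- r.hand_in(): hands the job in; it is judged then, once.
The state is a dict: "t": time; "q": joint angles; "joint_vel": joint speeds; "effort": joint torques, N m; "ee_pos": TCP position; "ee_rot": TCP orientation; "force": force on the tool from outside, world axes, zero at the start; "wrist_torque": the same for the moment, N m; "opening": opening from 0.0 (shut) to 1.0 (fully open); "finger_force": force on a finger pad.
Only numpy, scipy, OpenCV 4.12 (cv2) and the standard library are available. Lean on these libraries where they do the work, as an engineer would, in place of code of your own. Each camera call takes 0.05 s, during which the arm holds its last target. There are 200 camera calls.

## Working session

There is one attempt and no reset: what is moved stays moved. The work goes in short steps, Python scripts to look and compute and a tool call to move; the robot and the scene stay as the last step left them, time stands still between calls to the robot, and variables do not carry over. Pictures are saved under pics/ and viewed, at most 14 in all, crops included, and the job is handed in when it is done.

```bash
ls; mkdir -p pics; python3 - <<'E'
from plant import r, optics, readout
import cv2
s=readout.sense();print(s['t'],s['ee_pos'],s['ee_rot'],s['opening'])
for n in("scene","top"):
    cv2.imwrite(f"pics/{n}0.png",optics.snapshot(n)[:,:,::-1]);print(n,optics.calibration(n))
print(optics.calibration("wrist"),r.hold_point_z)
E
```

```text
pics
plant.py
0.0 [ 0.22522658 -0.52847442  0.23041564] [-1.79894175e+02 -1.20831648e-02  2.30750049e+01] 0.9999820443772176
scene {'fovy': 53.90273141396901, 'cx': 319.1576974511582, 'cy': 239.80814638931886, 'k1': -0.1162718588996429, 'eye': array([-0.31823031, -0.70768534,  0.65167008]), 'attitude': array([-120.07275615,    1.34523777,  -58.77733521])}
top {'fovy': 42.15318576298015, 'cx': 314.6794449221863, 'cy': 245.17864089078176, 'k1': -0.12662497297800418, 'eye': array([ 0.25685324, -0.22741262,  1.5135053 ]), 'attitude': array([-1.71053442e+02,  6.73920720e-02, -9.12525344e+01])}
{'fovy': 62.4374556166382, 'cx': 319.38403692634563, 'cy': 239.52859890675842, 'k1': -0.07860134649791237, 'tool_from_camera': array([[ 2.88843515e-04, -9.59626769e-01, -2.81276344e-01,
         7.26562098e-02],
       [ 9.99999383e-01,  5.78778273e-04, -9.47707807e-04,
         7.56229286e-04],
       [ 1.07224242e-03, -2.81275896e-01,  9.59626344e-01,
        -1.43380457e-01],
       [ 0.00000000e+00,  0.00000000e+00,  0.00000000e+00,
         1.00000000e+00]])} -0.0187
```

View pics/top0.png

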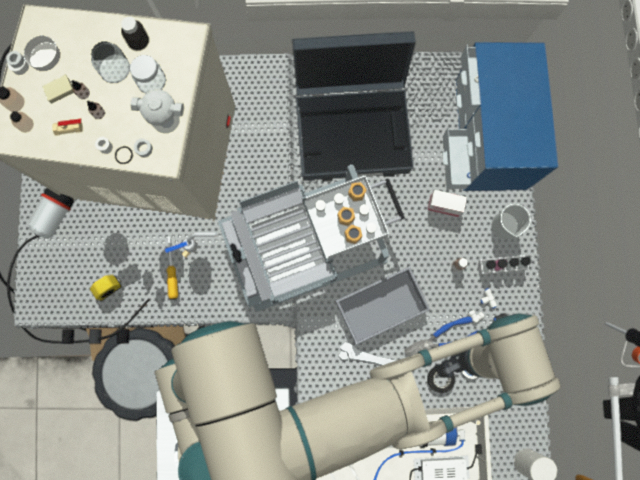

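View pics/scene0.png

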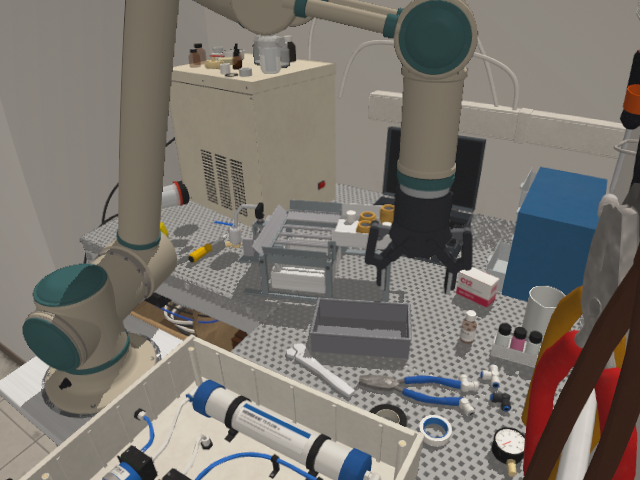

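```bash
cat > h.py <<'E'
import numpy as np, cv2
from scipy.spatial.transform import Rotation as R
from plant import r, optics, readout
def cam(n,s=None):
    c=optics.calibration(n); f=240/np.tan(np.radians(c['fovy']/2)); K=np.array([[f,0,c['cx']],[0,f,c['cy']],[0,0,1]])
    if n=='wrist':
        s=s or readout.sense(); A=R.from_euler('xyz',s['ee_rot'],degrees=True).as_matrix(); T=np.array(c['tool_from_camera'])
        return K,c['k1'],A@T[:3,:3],np.array(s['ee_pos'])+A@T[:3,3]
    return K,c['k1'],R.from_euler('xyz',c['attitude'],degrees=True).as_matrix(),np.array(c['eye'])
def ray(C,uv):
    K,k,A,e=C; d=cv2.undistortPoints(np.array(uv,float).reshape(-1,1,2),K,np.array([k,0,0,0,0.])).reshape(-1,2)
    return np.c_[d,np.ones(len(d))]@A.T
def onz(C,uv,z):
    d=ray(C,uv); return C[3]+d*((z-C[3][2])/d[:,2:])
def proj(C,P):
    K,k,A,e=C; p=(np.atleast_2d(P)-e)@A; p=p[:,:2]/p[:,2:]; p=p*(1+k*(p**2).sum(1,keepdims=True)); return p*[K[0,0],K[1,1]]+K[:2,2]
def snap(n,name=None):
    s=readout.sense(); im=optics.snapshot(n)[:,:,::-1].copy(); C=cam(n,s)
    if name: cv2.imwrite(f'pics/{name}.png',im)
    return im,C
def tool(P,yaw=None,s=None):
    "tool-axes shift to bring TCP to P (world) and turn about tool z to given tool yaw"
    s=s or readout.sense(); A=R.from_euler('xyz',s['ee_rot'],degrees=True)
    d=A.inv().apply(np.array(P)-s['ee_pos']); o=''
    if yaw is not None:
        rv=(A.inv()*R.from_euler('xyz',[180,0,yaw],degrees=True)).as_rotvec(degrees=True); o=rv.round(1)
    return d.round(4),o
E
python3 - <<'E'
import cv2
im=cv2.imread('pics/top0.png')[160:335,205:425]
cv2.imwrite('pics/c0.png',cv2.resize(im,None,fx=3.4,fy=3.4,interpolation=cv2.INTER_CUBIC))
E
```

```text
(no output)
```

View pics/c0.png

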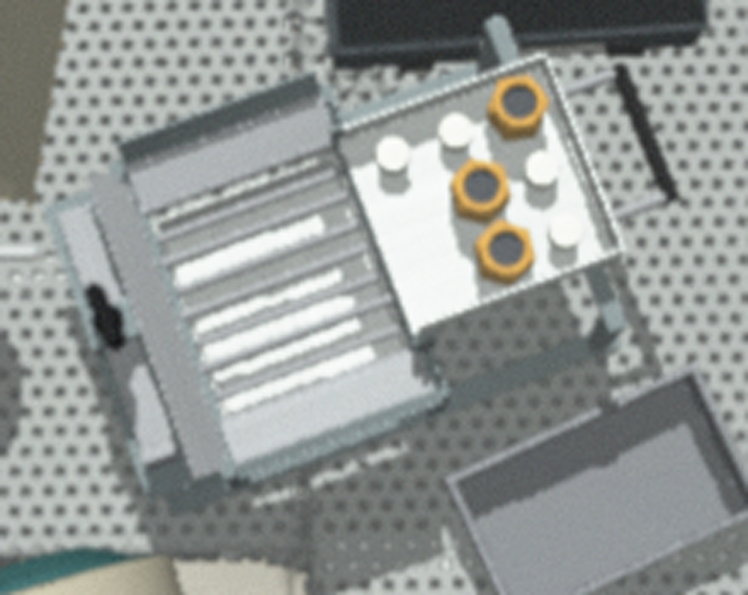

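```bash
python3 - <<'E'
from h import *
C=cam('top')
f=lambda p:np.array(p)/3.4+[205,160]
h=onz(C,[f((620,70)),f((672,195))],.142)
k=onz(C,[f((105,318))],.168)
k2=onz(C,[f((92,290)),f((118,345))],.171)
print(h,k,k2,np.linalg.norm(h[0]-h[1]),np.linalg.norm(k2[0]-k2[1]))
hm=h.mean(0); d=(h[0]-h[1]); yaw=np.degrees(np.arctan2(d[1],d[0])); print(hm,yaw)
v=k[0]-hm; print('len',np.hypot(v[0],v[1]),np.degrees(np.arctan2(-v[0],v[1])))
t=onz(C,[f((545,58)),f((620,247)),f((415,335)),f((343,128))],.161); print(t)
b=onz(C,[f((450,482)),f((690,378))],.05);print(b)
E
```

```text
[[ 0.61772135 -0.39894429  0.142     ]
 [ 0.53178511 -0.42989726  0.142     ]] [[ 0.45397019 -0.05773139  0.168     ]] [[ 0.47191449 -0.04975411  0.171     ]
 [ 0.43587433 -0.0664211   0.171     ]] 0.09134070082368764 0.03970745228878087
[ 0.57475323 -0.41442077  0.142     ] 19.808273505306385
len 0.37658446707008764 18.707255368389806
[[ 0.62185006 -0.34732418  0.161     ]
 [ 0.49424069 -0.39160559  0.161     ]
 [ 0.43955153 -0.25695103  0.161     ]
 [ 0.57732972 -0.21323135  0.161     ]]
[[ 0.35157727 -0.28101759  0.05      ]
 [ 0.41999127 -0.45037658  0.05      ]]
```

```bash
python3 - <<'E'
from h import *
print(tool([.47,-.13,.37],20))
E
```

```text
(array([ 0.3814, -0.2709, -0.139 ]), array([-0.1, -0. ,  3.1]))
```

Careful with the scale: shifts go in shares of 0.75 m and turns go in shares of 90 degrees. That gives: 0.26 m / 0.75 = 0.3467, 0.22 m / 0.75 = 0.2933, 3 degrees / 90 = 0.0333.

creep_tool([
  {"z": -0.0667},
  {"x": 0.0267, "y": -0.0267, "z": -0.12},
  {"x": 0.08, "y": -0.0667, "z": -0.16},
  {"x": 0.1333, "y": -0.1067, "z": -0.1853},
  {"x": 0.1867, "y": -0.1333, "z": -0.1853},
  {"x": 0.24, "y": -0.1667, "z": -0.1853, "drz": 0.0111},
  {"x": 0.2933, "y": -0.2, "z": -0.1853, "drz": 0.0222},
  {"x": 0.3467, "y": -0.24, "z": -0.1853, "drz": 0.0333},
])

```text
t: 0.9
ee_pos: [0.3949, -0.2598, 0.37]
ee_rot: [-180.0, -0.0, 20.0]
force: [0.9, -1.1, -0.3]
opening: 1.0
finger_force: 0.0
```

creep_tool([
  {"x": 0.0533, "y": -0.04},
  {"x": 0.1067, "y": -0.08},
  {"x": 0.1613, "y": -0.1213},
  {"x": 0.1613, "y": -0.1213},
  {"x": 0.1613, "y": -0.1213},
])

```text
t: 1.4
ee_pos: [0.4766, -0.1335, 0.3698]
ee_rot: [-180.0, 0.1, 20.3]
force: [-0.6, -0.4, 0.2]
opening: 0.997
finger_force: 0.0
```

```bash
python3 - <<'E'
from h import *
im,C=snap('wrist','w1'); s=readout.sense(); print(s['t'],s['ee_pos'],s['ee_rot'],s['q'])
E
```

```text
1.45 [ 0.47610758 -0.13455921  0.3698857 ] [1.79994351e+02 8.64504981e-02 2.01309578e+01] [-2.37974097e+01  6.00271565e+00  7.96980398e+01 -6.42297086e-02
  9.43575853e+01  4.60667806e+01]
```

View pics/w1.png

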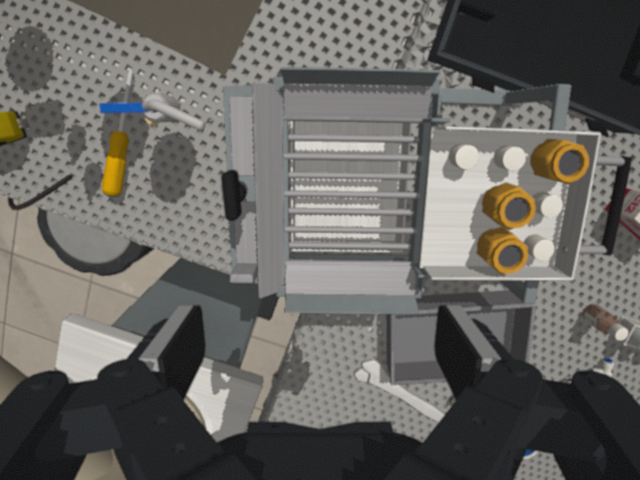

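```bash
python3 - <<'E'
from h import *
im=cv2.imread('pics/w1.png'); s=dict(ee_pos=np.array([ 0.47610758,-0.13455921,0.3698857]),ee_rot=[179.99435,.08645,20.131])
C=cam('wrist',s)
g=im.max(2); m=(g<45).astype(np.uint8); m[:, :215]=0; m[:,252:]=0; m[:165]=0; m[230:]=0
c=max(cv2.findContours(m,0,1)[0],key=cv2.contourArea); print(cv2.minAreaRect(c),cv2.boundingRect(c))
print('wing top',onz(C,[cv2.minAreaRect(c)[0]],.169))
box=cv2.boxPoints(cv2.minAreaRect(c)); print(box, onz(C,box,.171))
# stand rectangle tops: handle ends, tray corners
h=onz(C,[(624,158),(612,252)],.142); print(h, h.mean(0))
cr=im[155:305,215:300]; cv2.imwrite('pics/c1.png',cv2.resize(cr,None,fx=4,fy=4,interpolation=cv2.INTER_CUBIC))
E
```

```text
((234.57315063476562, 194.65853881835938), (48.258583068847656, 21.75501251220703), 83.6598129272461) (223, 171, 23, 49)
wing top [[ 0.46236208 -0.06040861  0.169     ]]
[[221.09755 171.87805]
 [242.7195  169.47562]
 [248.04875 217.43903]
 [226.4268  219.84146]] [[ 0.47791124 -0.04385776  0.171     ]
 [ 0.48625457 -0.06093482  0.171     ]
 [ 0.44734295 -0.07796511  0.171     ]
 [ 0.43858733 -0.06039199  0.171     ]]
[[ 0.62152616 -0.39686812  0.142     ]
 [ 0.53371344 -0.43638514  0.142     ]] [ 0.5776198  -0.41662663  0.142     ]
```

View pics/c1.png

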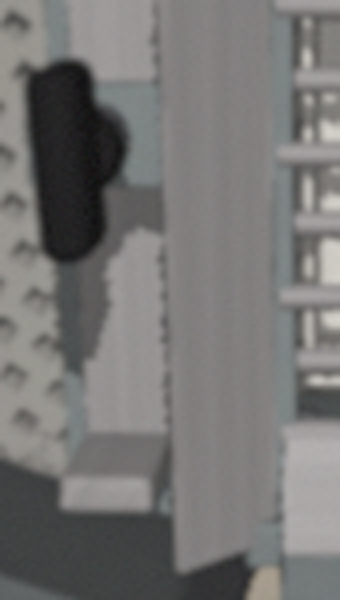

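```bash
python3 - <<'E'
from h import *
s=dict(ee_pos=np.array([ 0.47610758,-0.13455921,0.3698857]),ee_rot=[179.99435,.08645,20.131])
C=cam('wrist',s); f=lambda p:np.array(p)/4+[215,155]
k=onz(C,[f((67,160)),f((62,62)),f((75,262)),f((30,80)),f((45,245))],.171); t=onz(C,[f((107,493))],.133)[0]
print(k,np.degrees(np.arctan2(*(k[1]-k[2])[1::-1])),np.degrees(np.arctan2(*(k[3]-k[4])[1::-1])));print(t)
k=k[0]
hm=np.array([.5765,-.4160,.142]);v=(k-hm)[:2];print(np.degrees(np.arctan2(-v[0],v[1])),np.linalg.norm(v))
# bars: fixed bar ends, outer bars, z=.1015
bp=onz(C,[(286,136),(418,138),(286,228.5),(415,247)],.104); print(bp)
# tie plate/45deg end edge line at left: z=.128 edge
e=onz(C,[f((165,20)),f((177,560))],.128);print(e,np.degrees(np.arctan2(*(e[0]-e[1])[1::-1])))
for P in (np.array([k[0],k[1],.20]),np.array([t[0],t[1],.2])): print(tool(P,20))
E
```

```text
[[ 0.46170173 -0.05844239  0.171     ]
 [ 0.48181917 -0.0512207   0.171     ]
 [ 0.44026624 -0.06675113  0.171     ]
 [ 0.47573799 -0.04577707  0.171     ]
 [ 0.44168976 -0.05931106  0.171     ]] 20.493265198426048 21.677555742292284
[ 0.37253981 -0.08733411  0.133     ]
17.799865834025447 0.37553439917175896
[[ 0.5217591  -0.08236429  0.104     ]
 [ 0.56623524 -0.20800099  0.104     ]
 [ 0.43065312 -0.11353641  0.104     ]
 [ 0.45932206 -0.25185353  0.104     ]]
[[ 0.49202493 -0.06435635  0.128     ]
 [ 0.35842241 -0.11008269  0.128     ]] 18.893847693459076
(array([ 0.0129, -0.0764,  0.1699]), array([0. , 0.1, 0.1]))
(array([-0.0807, -0.08  ,  0.17  ]), array([0. , 0.1, 0.1]))
```

creep_tool([
  {"x": 0.0087, "y": -0.0507, "z": 0.0667},
  {"x": 0.0173, "y": -0.102, "z": 0.12},
  {"x": 0.0173, "y": -0.102, "z": 0.1467},
  {"x": 0.0173, "y": -0.102, "z": 0.1467},
  {"x": 0.0173, "y": -0.102, "z": 0.1467},
], aperture=0.55)

```text
t: 1.95
ee_pos: [0.4625, -0.0599, 0.2609]
ee_rot: [179.9, 0.0, 20.0]
force: [-0.1, -0.4, 0.5]
opening: 0.552
finger_force: 0.0
```

```bash
python3 - <<'E'
from h import *
im,C=snap('wrist','w2'); s=readout.sense(); print(s['t'],s['ee_pos'],s['ee_rot'],proj(C,[[.4617,-.0584,.171],[.3725,-.0873,.133]]))
E
```

```text
2.0 [ 0.46354906 -0.06026307  0.26202934] [ 1.79837657e+02 -1.22255802e-01  1.99628563e+01] [[315.69060711 246.47503761]
 [312.1574257  346.52855721]]
```

View pics/w2.png

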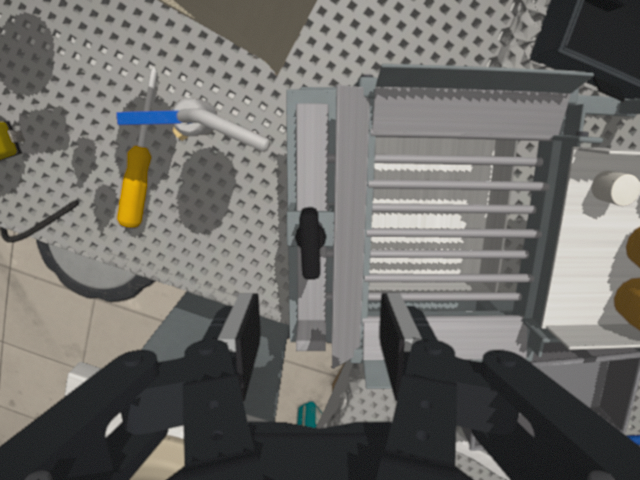

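```bash
python3 - <<'E'
from h import *
im=cv2.imread('pics/w2.png'); s=dict(ee_pos=np.array([ 0.46354906,-0.06026307,0.26202934]),ee_rot=[1.79837657e+02,-1.22255802e-01,1.99628563e+01])
C=cam('wrist',s)
k=onz(C,[(310,243),(308,208),(311.5,279)],.171); print(k,np.degrees(np.arctan2(*(k[1]-k[2])[1::-1])))
t=onz(C,[(311,346)],.133)[0];print(t)
# fixed bars: left/right ends, y along
b=onz(C,[(372,160),(540,162),(371,298),(522,299)],.105);print(b)
d=b[1]-b[0];print(np.degrees(np.arctan2(-d[0],d[1])), np.linalg.norm(b[0]-b[1]))
k=k[0]
print(tool([k[0],k[1],.145],20))
E
```

```text
[[ 0.46363131 -0.05482794  0.171     ]
 [ 0.48398462 -0.04629691  0.171     ]
 [ 0.44143922 -0.06373754  0.171     ]] 22.290179559558098
[ 0.37356376 -0.0868368   0.133     ]
[[ 0.52157988 -0.08206083  0.105     ]
 [ 0.56606729 -0.20458328  0.105     ]
 [ 0.41687536 -0.12364096  0.105     ]
 [ 0.45897627 -0.24567338  0.105     ]]
-160.0442406054806 0.13034907223807224
(array([ 0.0017, -0.0054,  0.117 ]), array([ 0.2, -0.1, -0. ]))
```

Converted, 0.115 m / 0.75 = 0.1533, 0.1 m / 0.75 = 0.1333, -2 degrees / 90 = -0.0222.

creep_tool([
  {"x": 0.0023, "y": -0.0072, "z": 0.04, "drz": -0.0222},
  {"x": 0.0023, "y": -0.0072, "z": 0.0933, "drz": -0.0222},
  {"x": 0.0023, "y": -0.0072, "z": 0.1333, "drz": -0.0222},
  {"x": 0.0023, "y": -0.0072, "z": 0.1533, "drz": -0.0222},
  {"x": 0.0023, "y": -0.0072, "z": 0.1533, "drz": -0.0222},
])

```text
t: 2.5
ee_pos: [0.4627, -0.0541, 0.1452]
ee_rot: [180.0, 0.0, 22.0]
force: [-0.4, -1.8, 0.6]
opening: 0.55
finger_force: 0.0
```

creep_tool([
  {},
  {},
  {},
  {},
  {},
], aperture=0, grip_n=40)

```text
t: 3.0
ee_pos: [0.4636, -0.0529, 0.1473]
ee_rot: [179.8, -0.2, 22.1]
force: [-0.8, 0.8, 6.5]
opening: 0.133
finger_force: 40.0
```

Converted, -64 degrees / 90 = -0.7111.

creep_tool([
  {"drz": -0.0889},
  {"drz": -0.1778},
  {"drz": -0.2667},
  {"drz": -0.3556},
  {"drz": -0.4444},
  {"drz": -0.5333},
  {"drz": -0.6222},
  {"drz": -0.7111},
])

```text
t: 3.8
ee_pos: [0.4587, -0.0492, 0.1472]
ee_rot: [-179.6, -0.3, 86.3]
force: [-11.5, 8.2, 18.0]
opening: 0.137
finger_force: 41.7
```

creep_tool([
  {"drz": -0.0667},
  {"drz": -0.0667},
  {"drz": -0.0667},
])

```text
t: 4.1
ee_pos: [0.458, -0.0492, 0.1472]
ee_rot: [-179.6, -0.4, 92.1]
force: [-10.5, 8.8, 17.8]
opening: 0.131
finger_force: 41.6
```

```bash
python3 -c "
from plant import r, optics, readout;s=readout.sense();print(s['ee_rot'],s['wrist_torque'],s['q'],s['opening'])"
```

```text
[-179.62426481   -0.35230585   92.06319718] [1.46383765 1.63904089 0.02472808] [-14.9773993   10.0952403  106.9107056    0.25343462  63.45676375
 -17.1559204 ] 0.13058054307895958
```

Converted, -0.06 m / 0.75 = -0.08, -0.02 m / 0.75 = -0.0267.

creep_tool([
  {},
  {},
  {"z": -0.0267},
  {"z": -0.08},
  {"z": -0.08},
  {"z": -0.08},
], aperture=0.5)

```text
t: 4.7
ee_pos: [0.4632, -0.053, 0.2062]
ee_rot: [179.8, 0.1, 92.1]
force: [0.4, -0.1, 0.5]
opening: 0.499
finger_force: 0.0
```

```bash
python3 - <<'E'
from h import *
im,C=snap('wrist','w3'); s=readout.sense(); print(s['t'],s['ee_pos'],s['ee_rot'],tool([.373,-.0853,.2],110),tool([.373,-.0853,.109],110))
cv2.imwrite('pics/c3.png',im[60:400,120:520])
print(proj(C,[[.4636,-.0548,.171],[.373,-.0853,.133]])-[120,60])
E
```

```text
4.75 [ 0.46221844 -0.05273831  0.20514207] [1.79977939e+02 2.52352891e-02 9.20697931e+01] (array([-0.0293, -0.0903,  0.0051]), array([  0. ,   0. , -17.9])) (array([-0.0293, -0.0904,  0.0961]), array([  0. ,   0. , -17.9]))
[[197.33120036 220.7660197 ]
 [ 45.74882314 238.22449795]]
```

View pics/c3.png

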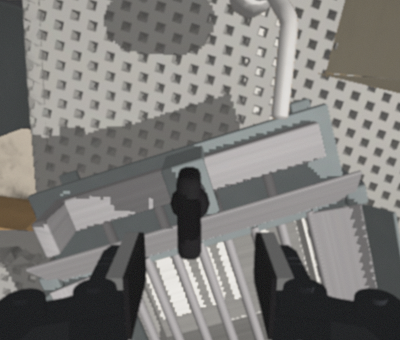

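Converted, 0.094 m / 0.75 = 0.1253, -0.0903 m / 0.75 = -0.1204, -18 degrees / 90 = -0.2.

creep_tool([
  {"x": -0.0133, "y": -0.04, "drz": -0.0667},
  {"x": -0.0267, "y": -0.08, "drz": -0.1333},
  {"x": -0.0391, "y": -0.12, "drz": -0.2},
  {"x": -0.0391, "y": -0.1204, "z": 0.04, "drz": -0.2},
  {"x": -0.0391, "y": -0.1204, "z": 0.0933, "drz": -0.2},
  {"x": -0.0391, "y": -0.1204, "z": 0.1253, "drz": -0.2},
  {"x": -0.0391, "y": -0.1204, "z": 0.1253, "drz": -0.2},
  {"x": -0.0391, "y": -0.1204, "z": 0.1253, "drz": -0.2},
], aperture=0.5)

```text
t: 5.55
ee_pos: [0.3726, -0.085, 0.1109]
ee_rot: [-179.9, -0.1, 110.1]
force: [1.1, -0.3, 0.3]
opening: 0.5
finger_force: 0.0
```

creep_tool([
  {},
  {},
  {},
  {},
  {},
], aperture=0, grip_n=50)

```text
t: 6.05
ee_pos: [0.3725, -0.086, 0.1125]
ee_rot: [-179.9, 0.1, 110.1]
force: [-4.1, -2.1, 4.8]
opening: 0.107
finger_force: 49.9
```

Converted, -0.022 m / 0.75 = -0.0293, -0.019 m / 0.75 = -0.0253.

creep_tool([
  {"y": -0.0067},
  {"y": -0.0133},
  {"y": -0.02},
  {"y": -0.0253},
  {"y": -0.0293},
  {"y": -0.0293},
  {"y": -0.0293},
  {"y": -0.0293},
])

```text
t: 6.85
ee_pos: [0.3543, -0.0925, 0.1125]
ee_rot: [179.7, 0.1, 110.0]
force: [2.9, 3.6, 4.9]
opening: 0.102
finger_force: 50.0
```

Converted, -0.09 m / 0.75 = -0.12, -0.07 m / 0.75 = -0.0933.

creep_tool([
  {},
  {},
  {"z": -0.04},
  {"z": -0.0933},
  {"z": -0.12},
  {"z": -0.12},
], aperture=0.5)

```text
t: 7.45
ee_pos: [0.3538, -0.0937, 0.2038]
ee_rot: [179.8, 0.3, 110.1]
force: [0.5, -0.0, -0.4]
opening: 0.5
finger_force: 0.0
```

```bash
python3 - <<'E'
from h import *
im,C=snap('wrist','w4'); s=readout.sense(); print(s['t'],s['ee_pos'],s['ee_rot'],tool([.463,-.0545,.2],92),tool([.463,-.0545,.145],92))
E
```

```text
7.5 [ 0.35256182 -0.09305467  0.20208666] [1.79925103e+02 1.26363151e-01 1.10094719e+02] (array([-0.0017,  0.117 ,  0.0022]), array([ 0.1,  0.1, 18.1])) (array([-0.0016,  0.1169,  0.0572]), array([ 0.1,  0.1, 18.1]))
```

Converted, 0.117 m / 0.75 = 0.156, 0.08 m / 0.75 = 0.1067, 18 degrees / 90 = 0.2.

creep_tool([
  {"y": 0.0533, "drz": 0.0667},
  {"y": 0.1067, "drz": 0.1333},
  {"x": -0.0023, "y": 0.156, "drz": 0.2},
  {"x": -0.0023, "y": 0.156, "z": 0.0267, "drz": 0.2},
  {"x": -0.0023, "y": 0.156, "z": 0.0533, "drz": 0.2},
  {"x": -0.0023, "y": 0.156, "z": 0.0733, "drz": 0.2},
  {"x": -0.0023, "y": 0.156, "z": 0.0733, "drz": 0.2},
  {"x": -0.0023, "y": 0.156, "z": 0.0733, "drz": 0.2},
], aperture=0.5)

```text
t: 8.3
ee_pos: [0.4618, -0.054, 0.1453]
ee_rot: [-179.8, -0.0, 92.1]
force: [0.7, -0.3, 0.3]
opening: 0.499
finger_force: 0.0
```

creep_tool([
  {},
  {},
  {},
  {},
  {},
], aperture=0, grip_n=50)

```text
t: 8.8
ee_pos: [0.4581, -0.0543, 0.1468]
ee_rot: [-179.5, 0.0, 92.1]
force: [-9.1, -1.3, 7.1]
opening: 0.132
finger_force: 49.7
```

creep_tool([
  {"drz": 0.0889},
  {"drz": 0.1778},
  {"drz": 0.2667},
  {"drz": 0.3556},
  {"drz": 0.4444},
  {"drz": 0.5333},
  {"drz": 0.6222},
  {"drz": 0.7111},
])

```text
t: 9.6
ee_pos: [0.4588, -0.0547, 0.1468]
ee_rot: [-179.9, 0.4, 27.8]
force: [-8.6, -3.4, 5.5]
opening: 0.13
finger_force: 49.6
```

creep_tool([
  {"drz": 0.0667},
  {"drz": 0.0889},
  {"drz": 0.0889},
  {"drz": 0.0889},
])

```text
t: 10.0
ee_pos: [0.4588, -0.0548, 0.1468]
ee_rot: [-180.0, 0.4, 20.1]
force: [-8.7, -3.3, 6.0]
opening: 0.13
finger_force: 49.6
```

```bash
python3 -c "
from plant import r, optics, readout;s=readout.sense();print(s['ee_rot'],s['wrist_torque'],s['q'],s['opening'])"
```

```text
[-179.95827152    0.42071917   20.13004636] [-0.36996476  1.26159252 -0.04312448] [-15.27685459  10.22327514 106.81055071  -0.23470827  63.33345591
  54.69926106] 0.12973266351093765
```

Converted, -0.18 m / 0.75 = -0.24, -0.15 m / 0.75 = -0.2.

creep_tool([
  {},
  {},
  {"z": -0.04},
  {"z": -0.0933},
  {"z": -0.1467},
  {"y": 0.0667, "z": -0.2},
  {"y": 0.0933, "z": -0.24},
  {"y": 0.0933, "z": -0.24},
], aperture=0.5)

```text
t: 10.8
ee_pos: [0.4912, -0.124, 0.3319]
ee_rot: [179.4, -0.5, 19.9]
force: [-0.5, 0.5, 0.0]
opening: 0.507
finger_force: 0.0
```

```bash
python3 - <<'E'
from h import *
im,C=snap('wrist','w5'); s=readout.sense(); print(s['t'],s['ee_pos'],s['ee_rot'])
E
```

```text
10.85 [ 0.48906153 -0.12171568  0.32903921] [179.72946386  -0.30707827  19.95511126]
```

View pics/w5.png

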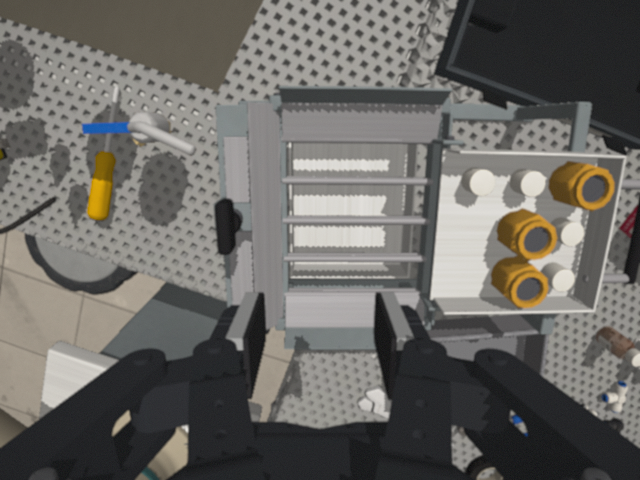

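Converted, 0.307 m / 0.75 = 0.4093, 0.25 m / 0.75 = 0.3333.

creep_tool([
  {"y": 0.0667},
  {"y": 0.1333},
  {"x": -0.008, "y": 0.2},
  {"x": -0.0133, "y": 0.2667},
  {"x": -0.0227, "y": 0.3333},
  {"x": -0.0253, "y": 0.4093, "z": 0.04},
  {"x": -0.0253, "y": 0.4093, "z": 0.1067},
  {"x": -0.0253, "y": 0.4093, "z": 0.1067},
], aperture=0.5)

```text
t: 11.65
ee_pos: [0.5718, -0.4133, 0.2376]
ee_rot: [-179.3, 0.4, 20.0]
force: [-0.4, 0.9, -1.2]
opening: 0.496
finger_force: 0.0
```

creep_tool([
  {},
  {},
])

```text
t: 11.85
ee_pos: [0.5749, -0.4134, 0.2482]
ee_rot: [179.9, -0.1, 20.2]
force: [-0.9, -0.8, -0.0]
opening: 0.501
finger_force: 0.0
```

```bash
python3 - <<'E'
from h import *
im,C=snap('wrist','w6'); s=readout.sense(); print(s['t'],s['ee_pos'],s['ee_rot'])
print(proj(C,[[.577,-.4165,.148],[.577+.047,-.4165+.017,.148],[.577-.047,-.4165-.017,.148]]))
E
```

```text
11.9 [ 0.57524722 -0.41370537  0.24929457] [ 1.79814927e+02 -1.24280918e-01  2.01629574e+01]
[[324.11166684 240.35106385]
 [324.77977747 161.4661733 ]
 [323.48786606 311.0251678 ]]
```

View pics/w6.png

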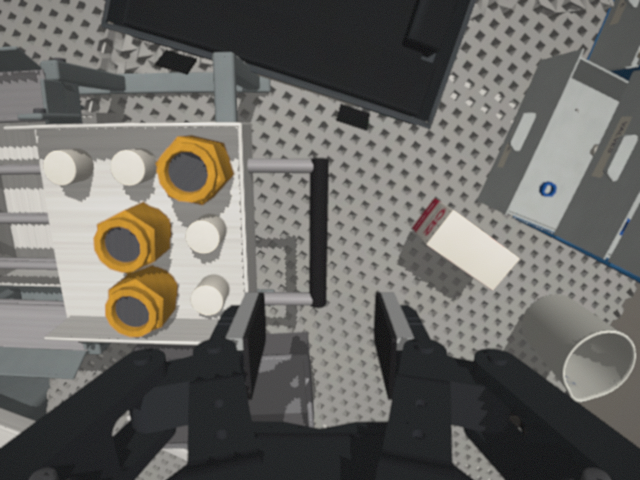

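```bash
python3 - <<'E'
from h import *
s=dict(ee_pos=np.array([.57524722,-.41370537,.24929457]),ee_rot=[179.814927,-.12428,20.163])
C=cam('wrist',s); h=onz(C,[(320,158),(318,306)],.148); print(h,h.mean(0),np.linalg.norm(h[0]-h[1]))
m=h.mean(0); print(tool([m[0],m[1],.123],20))
E
```

```text
[[ 0.62532737 -0.39653772  0.148     ]
 [ 0.5322196  -0.42935552  0.148     ]] [ 0.57877348 -0.41294662  0.148     ] 0.09872215325319027
(array([3.300e-03, 1.000e-04, 1.263e-01]), array([ 0.2, -0.1,  0.2]))
```

Converted, 0.125 m / 0.75 = 0.1667, 0.1 m / 0.75 = 0.1333.

creep_tool([
  {"x": 0.004, "z": 0.04},
  {"x": 0.004, "z": 0.0933},
  {"x": 0.004, "z": 0.1333},
  {"x": 0.004, "z": 0.1667},
  {"x": 0.004, "z": 0.1667},
  {"x": 0.004, "z": 0.1667},
], aperture=0.42)

```text
t: 12.5
ee_pos: [0.5783, -0.4136, 0.124]
ee_rot: [179.8, -0.1, 20.1]
force: [0.8, 0.1, 0.2]
opening: 0.419
finger_force: 0.0
```

creep_tool([
  {},
  {},
  {},
  {},
  {},
], aperture=0, grip_n=60)

```text
t: 13.0
ee_pos: [0.5776, -0.4117, 0.1246]
ee_rot: [-179.9, -0.1, 20.1]
force: [-1.3, 5.9, 5.9]
opening: 0.115
finger_force: 58.5
```

```bash
python3 -c "
from math import *
for t in [.1,.2,.3,.4,.5,.6,.7,.8,.9,1.0]: print(t,round(-(.186*(1-cos(t))+.014*sin(t)),4),round(-(.186*sin(t)-.014*(1-cos(t))),4))"
```

```text
0.1 -0.0023 -0.0185
0.2 -0.0065 -0.0367
0.3 -0.0124 -0.0543
0.4 -0.0201 -0.0713
0.5 -0.0295 -0.0875
0.6 -0.0404 -0.1026
0.7 -0.0528 -0.1165
0.8 -0.0665 -0.1292
0.9 -0.0813 -0.1404
1.0 -0.0973 -0.1501
```

Converted, -0.0543 m / 0.75 = -0.0724, -0.046 m / 0.75 = -0.0613.

creep_tool([
  {"y": -0.0013, "z": -0.012},
  {"y": -0.0031, "z": -0.0247},
  {"y": -0.0053, "z": -0.0373},
  {"y": -0.0087, "z": -0.0489},
  {"y": -0.012, "z": -0.0613},
  {"y": -0.0165, "z": -0.0724},
  {"y": -0.0165, "z": -0.0724},
  {"y": -0.0165, "z": -0.0724},
])

```text
t: 13.8
ee_pos: [0.5739, -0.4014, 0.1766]
ee_rot: [180.0, -0.1, 20.1]
force: [4.0, 3.8, -6.1]
opening: 0.119
finger_force: 58.5
```

creep_tool([
  {"y": -0.0049, "z": -0.0115},
  {"y": -0.0049, "z": -0.0115},
  {"y": -0.0103, "z": -0.0227},
  {"y": -0.0103, "z": -0.0227},
  {"y": -0.0167, "z": -0.0333},
  {"y": -0.0167, "z": -0.0333},
  {"y": -0.0228, "z": -0.0443},
  {"y": -0.0228, "z": -0.0443},
])

```text
t: 14.6
ee_pos: [0.5685, -0.3865, 0.2104]
ee_rot: [179.8, -0.2, 20.1]
force: [5.7, 2.3, -6.8]
opening: 0.111
finger_force: 58.5
```

```bash
python3 - <<'E'
from h import *
im,C=snap('scene','s1'); im2,_=snap('top'); 
a=im[180:300,220:460]; b=im2[160:320,210:420]
cv2.imwrite('pics/c4.png',np.hstack([cv2.resize(a,(480,240)),cv2.resize(b,(315,240))]))
E
```

```text
(no output)
```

View pics/c4.png

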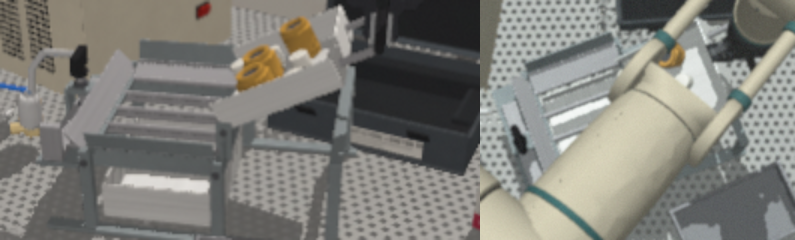

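Converted, -0.029 m / 0.75 = -0.0387, -0.0233 m / 0.75 = -0.0311.

creep_tool([
  {"y": -0.0071, "z": -0.0103},
  {"y": -0.0071, "z": -0.0103},
  {"y": -0.0145, "z": -0.0201},
  {"y": -0.0145, "z": -0.0201},
  {"y": -0.0227, "z": -0.0296},
  {"y": -0.0227, "z": -0.0296},
  {"y": -0.0311, "z": -0.0387},
  {"y": -0.0311, "z": -0.0387},
])

```text
t: 15.5
ee_pos: [0.5612, -0.3657, 0.2408]
ee_rot: [179.6, -0.3, 20.1]
force: [6.3, -1.0, -0.8]
opening: 0.113
finger_force: 58.6
```

creep_tool([
  {},
  {"y": -0.0089, "z": -0.0087},
  {"y": -0.0089, "z": -0.0087},
  {"y": -0.0183, "z": -0.0169},
  {"y": -0.028, "z": -0.024},
  {"y": -0.038, "z": -0.0319},
  {"y": -0.048, "z": -0.0387},
  {"y": -0.0593, "z": -0.0448},
])

```text
t: 16.3
ee_pos: [0.5474, -0.3267, 0.2757]
ee_rot: [179.1, -0.4, 20.0]
force: [7.3, -5.0, 3.4]
opening: 0.117
finger_force: 58.5
```

creep_tool([
  {},
  {},
  {},
  {},
  {},
])

```text
t: 16.8
ee_pos: [0.5474, -0.3266, 0.2758]
ee_rot: [179.2, -0.4, 20.0]
force: [8.1, -4.0, 3.3]
opening: 0.11
finger_force: 59.1
```

```bash
python3 - <<'E'
from h import *
im,C=snap('scene','s2'); im2,_=snap('top'); 
a=im[160:300,220:460]; b=im2[160:320,210:420]
cv2.imwrite('pics/c5.png',np.hstack([cv2.resize(a,(480,280)),cv2.resize(b,(315,280))]))
E
```

```text
(no output)
```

View pics/c5.png

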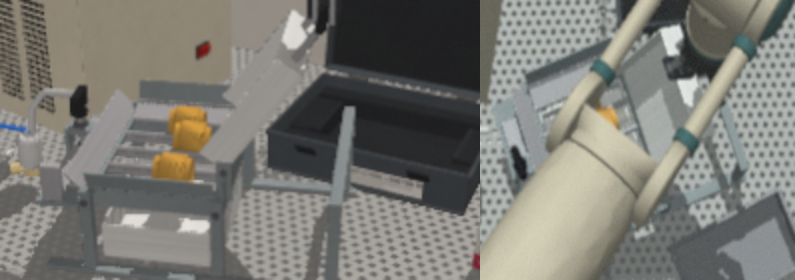

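creep_tool([
  {"y": 0.0213, "z": 0.0129},
  {"y": 0.0411, "z": 0.0279},
  {"y": 0.0593, "z": 0.0448},
  {"y": 0.0759, "z": 0.0633},
  {"y": 0.0904, "z": 0.0835},
  {"y": 0.1029, "z": 0.1051},
  {"y": 0.1132, "z": 0.1277},
  {"y": 0.1132, "z": 0.1277},
])

```text
t: 17.7
ee_pos: [0.574, -0.4032, 0.1724]
ee_rot: [-179.9, -0.1, 20.0]
force: [7.0, 1.1, -3.0]
opening: 0.109
finger_force: 62.5
```

creep_tool([
  {"y": 0.008, "z": 0.0235},
  {"y": 0.0133, "z": 0.0477},
  {"y": 0.0165, "z": 0.0713},
  {"y": 0.0165, "z": 0.0724},
  {"y": 0.0165, "z": 0.0724},
  {"y": 0.0165, "z": 0.0724},
])

```text
t: 18.3
ee_pos: [0.5769, -0.412, 0.1267]
ee_rot: [-179.9, -0.1, 20.0]
force: [-2.4, 10.7, 21.9]
opening: 0.113
finger_force: 65.7
```

creep_tool([
  {},
  {},
  {},
  {"z": -0.0533},
  {"z": -0.1067},
  {"y": -0.0533, "z": -0.16},
  {"y": -0.1067, "z": -0.2133},
  {"y": -0.16, "z": -0.2667},
], aperture=0.42)

```text
t: 19.1
ee_pos: [0.5397, -0.3138, 0.3076]
ee_rot: [-179.9, 0.1, 20.0]
force: [0.9, 0.6, -0.3]
opening: 0.417
finger_force: 0.0
```

```bash
python3 - <<'E'
from h import *
print(tool([.52,-.17,.36],20))
E
```

```text
(array([ 0.0306, -0.1419, -0.0523]), array([-0.1,  0.1,  0. ]))
```

Converted, -0.12 m / 0.75 = -0.16, -0.08 m / 0.75 = -0.1067.

creep_tool([
  {"x": 0.0133, "y": -0.0533, "z": -0.0133},
  {"x": 0.0133, "y": -0.1067, "z": -0.0267},
  {"y": -0.16, "z": -0.04},
  {"y": -0.16, "z": -0.04},
  {"y": -0.16, "z": -0.04},
  {"y": -0.16, "z": -0.04},
], aperture=0.6)

```text
t: 19.7
ee_pos: [0.4998, -0.2024, 0.3366]
ee_rot: [180.0, 0.1, 20.0]
force: [-0.5, -0.8, -0.8]
opening: 0.601
finger_force: 0.0
```

```bash
python3 - <<'E'
from h import *
im,C=snap('wrist','w7'); s=readout.sense(); print(s['t'],list(s['ee_pos']),list(s['ee_rot']))
E
```

```text
19.75 [np.float64(0.49987101489913044), np.float64(-0.20251399205673917), np.float64(0.3363659341550792)] [np.float64(-179.97454572959262), np.float64(0.07702406739592421), np.float64(20.01881733902384)]
```

View pics/w7.png

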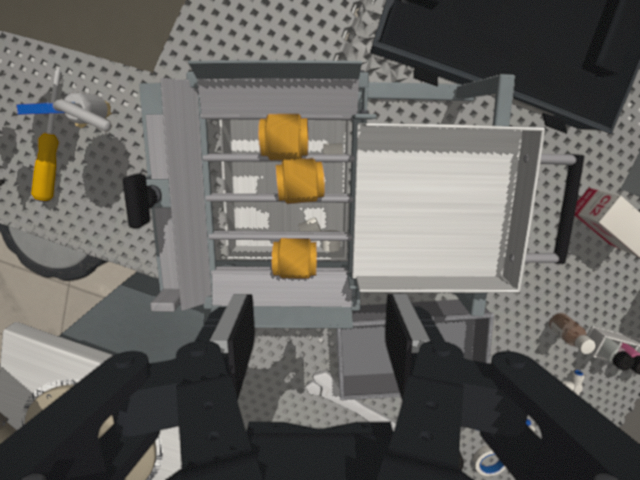

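```bash
cat > coup.py <<'E'
from h import *
def find(im,C,z=.122):
    hsv=cv2.cvtColor(im,cv2.COLOR_BGR2HSV); m=cv2.inRange(hsv,(10,130,60),(28,255,255)); m=cv2.morphologyEx(m,cv2.MORPH_OPEN,np.ones((3,3)))
    n,l,st,ce=cv2.connectedComponentsWithStats(m)
    out=[]
    for i in range(1,n):
        if st[i,4]>300:
            p=onz(C,[ce[i]],z)[0]; c=max(cv2.findContours((l==i).astype(np.uint8),0,1)[0],key=cv2.contourArea); out.append((ce[i].round(1),st[i].tolist(),p.round(4),np.round(cv2.minAreaRect(c)[1:],1) if 0 else cv2.minAreaRect(c)))
    return out,m
E
python3 - <<'E'
from coup import *
im=cv2.imread('pics/w7.png'); s=dict(ee_pos=np.array([.499871,-.202514,.336366]),ee_rot=[-179.9745,.077,20.0188])
C=cam('wrist',s)
for o in find(im,C)[0]: print(o)
print('bin',onz(C,[(340,320),(490,318),(492,396),(345,397)],.05))
cr=im[100:300,200:370];cv2.imwrite('pics/c6.png',cv2.resize(cr,None,fx=3,fy=3,interpolation=cv2.INTER_CUBIC))
E
```

```text
(array([291.1, 157.3]), [259, 114, 65, 89, 3887], array([ 0.5325, -0.1641,  0.122 ]), ((290.85076904296875, 157.56222534179688), (95.92020416259766, 53.563873291015625), 71.17529296875))
(array([ 44.7, 167.8]), [31, 133, 28, 68, 1378], array([0.447 , 0.0511, 0.122 ]), ((44.61370086669922, 166.66986083984375), (22.611913681030273, 67.25997161865234), 6.009006023406982))
(array([293.9, 258. ]), [272, 238, 45, 40, 1611], array([ 0.4438, -0.1973,  0.122 ]), ((294.0, 257.5), (39.0, 44.0), 90.0))
bin [[ 0.36283104 -0.27911505  0.05      ]
 [ 0.42702167 -0.45152845  0.05      ]
 [ 0.32511933 -0.50931386  0.05      ]
 [ 0.26033443 -0.32545035  0.05      ]]
```

View pics/c6.png

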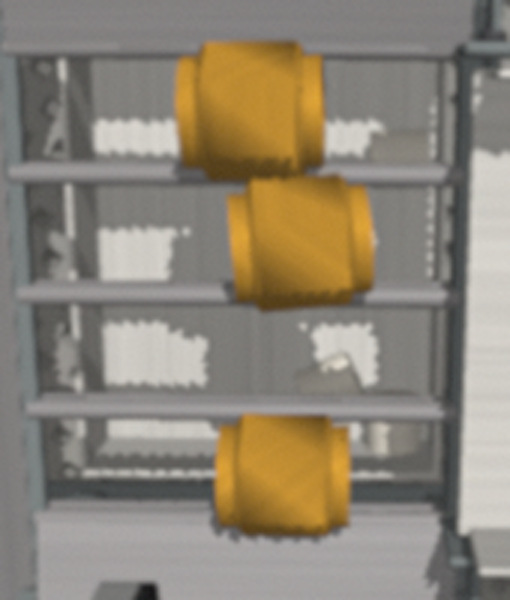

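```bash
python3 - <<'E'
from h import *
s=dict(ee_pos=np.array([.499871,-.202514,.336366]),ee_rot=[-179.9745,.077,20.0188])
C=cam('wrist',s); P=onz(C,[(283.3,136.7),(300.3,181),(294,258.3)],.122); print(P)
o=np.array([.489,-.163]) 
for p in P: print(tool([p[0],p[1],.108],20), np.array([[.94,.342],[-.342,.94]])@(p[:2]-o))
E
```

```text
[[ 0.54713369 -0.15174004  0.122     ]
 [ 0.51533002 -0.17876206  0.122     ]
 [ 0.44354243 -0.19748743  0.122     ]]
(array([ 0.0621, -0.0314,  0.2283]), array([-0. ,  0.1,  0. ])) [ 0.05849658 -0.00929735]
(array([ 0.023 , -0.0169,  0.2283]), array([-0. ,  0.1,  0. ])) [ 0.0193596 -0.0238212]
(array([-0.0509, -0.0239,  0.2284]), array([-0. ,  0.1,  0. ])) [-0.05452482 -0.0168717 ]
```

Careful with the scale: shifts go in shares of 0.75 m and turns go in shares of 90 degrees. That gives: 0.228 m / 0.75 = 0.304, 0.2 m / 0.75 = 0.2667.

creep_tool([
  {"x": -0.0333, "y": -0.016, "z": 0.0533},
  {"x": -0.0693, "y": -0.032, "z": 0.1067},
  {"x": -0.0693, "y": -0.032, "z": 0.16},
  {"x": -0.0693, "y": -0.032, "z": 0.2133},
  {"x": -0.0693, "y": -0.032, "z": 0.2667},
  {"x": -0.0693, "y": -0.032, "z": 0.304},
  {"x": -0.0693, "y": -0.032, "z": 0.304},
  {"x": -0.0693, "y": -0.032, "z": 0.304},
], aperture=0.68)

```text
t: 20.55
ee_pos: [0.4428, -0.1975, 0.109]
ee_rot: [-180.0, 0.1, 20.0]
force: [0.9, -0.2, 0.8]
opening: 0.677
finger_force: 0.0
```

creep_tool([
  {},
  {},
  {},
  {},
  {},
], aperture=0, grip_n=60)

```text
t: 21.05
ee_pos: [0.4439, -0.1979, 0.1112]
ee_rot: [179.7, -0.1, 20.1]
force: [-0.1, -1.1, 6.7]
opening: 0.473
finger_force: 62.5
```

creep_tool([
  {"z": -0.04},
  {"z": -0.0933},
  {"z": -0.1467},
  {"z": -0.16},
  {"z": -0.16},
])

```text
t: 21.55
ee_pos: [0.4431, -0.1968, 0.2308]
ee_rot: [179.8, -0.1, 20.1]
force: [-0.5, 0.3, -1.4]
opening: 0.475
finger_force: 61.9
```

```bash
python3 - <<'E'
from h import *
print(tool([.348,-.334,.23],20),tool([.348,-.334,.027],20))
E
```

```text
(array([-0.1364,  0.0962,  0.0008]), array([ 0.2, -0.1,  0.1])) (array([-0.1369,  0.0957,  0.2038]), array([ 0.2, -0.1,  0.1]))
```

```bash
cat > bin.py <<'E'
from h import *
def binpos(im,C,z=.05):
    hsv=cv2.cvtColor(im,cv2.COLOR_BGR2HSV).astype(int)
    m=((abs(im.astype(int).max(2)-im.astype(int).min(2))<22)&(hsv[...,2]>60)&(hsv[...,2]<165)).astype(np.uint8)
    # smooth surface: low local variance separates the bin from the perforated bench
    g=cv2.cvtColor(im,cv2.COLOR_BGR2GRAY).astype(np.float32); v=cv2.blur(g*g,(5,5))-cv2.blur(g,(5,5))**2
    m=((v<150)&(m>0)).astype(np.uint8)
    return m,g,v
E
python3 - <<'E'
from bin import *
im0=cv2.imread('pics/top0.png'); im,C=snap('top','t8')
for i in (im0,im):
    print([i[y,x].tolist() for x,y in ((381,304),(400,300),(360,315),(345,312),(380,285),(410,290),(330,290))])
    m,g,v=binpos(i,C); n,l,st,ce=cv2.connectedComponentsWithStats(m)
    k=l[304,381]; print(k,st[k],ce[k])
    if k: 
        c=max(cv2.findContours((l==k).astype(np.uint8),0,1)[0],key=cv2.contourArea); print(cv2.minAreaRect(c))
d=cv2.absdiff(im0[262:350,325:435],im[262:350,325:435]).max(2); print((d>25).sum(),np.argwhere(d>25).mean(0)[::-1]+[325,262] if (d>25).any() else '')
E
```

```text
[[154, 150, 147], [154, 154, 147], [157, 155, 149], [126, 126, 120], [103, 101, 96], [101, 100, 96], [111, 110, 109]]
150 [ 345  287   73   55 1979] [381.14451743 314.16523497]
((381.2748107910156, 314.00628662109375), (30.11979866027832, 67.6937255859375), 65.48035430908203)
[[156, 150, 147], [155, 152, 149], [155, 152, 148], [130, 126, 122], [99, 96, 93], [105, 102, 100], [109, 110, 106]]
153 [ 345  287   73   55 1982] [381.13521695 314.18062563]
((381.2716369628906, 314.095458984375), (30.2794189453125, 67.77354431152344), 65.48036193847656)
86 [335.89534884 344.13953488]
```

```bash
python3 - <<'E'
from h import *
C=cam('top'); print(onz(C,[(338,300),(414,271),(428,307),(352,345)],.05), onz(C,[(382.7,305.5)],.05))
print(onz(C,[(381.2,314.1)],.003))
im=cv2.imread('pics/t8.png')[255:355,325:445]; w=cv2.imread('pics/w7.png')[300:420,310:520]
cv2.imwrite('pics/c8.png',cv2.resize(im,None,fx=6,fy=6,interpolation=cv2.INTER_CUBIC))
E
```

```text
[[ 0.35568712 -0.28264837  0.05      ]
 [ 0.42007019 -0.46484113  0.05      ]
 [ 0.33402105 -0.49428085  0.05      ]
 [ 0.25004163 -0.31247666  0.05      ]] [[ 0.34028495 -0.38735581  0.05      ]]
[[ 0.3222581  -0.38810407  0.003     ]]
```

View pics/c8.png

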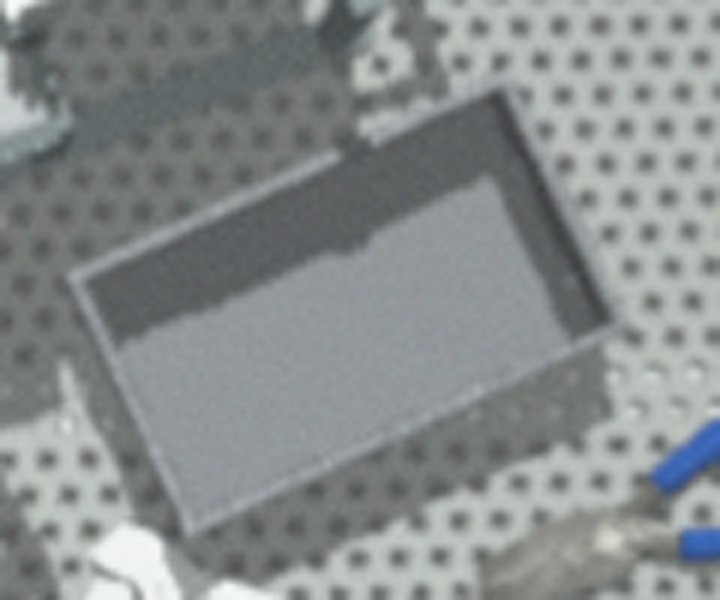

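Converted, 0.17 m / 0.75 = 0.2267, -0.138 m / 0.75 = -0.184, -2.5 degrees / 90 = -0.0278.

creep_tool([
  {"x": -0.0453, "y": 0.032, "drz": -0.0111},
  {"x": -0.092, "y": 0.064, "drz": -0.0222},
  {"x": -0.1373, "y": 0.096, "drz": -0.0278},
  {"x": -0.184, "y": 0.1293, "z": 0.0267, "drz": -0.0278},
  {"x": -0.184, "y": 0.1293, "z": 0.08, "drz": -0.0278},
  {"x": -0.184, "y": 0.1293, "z": 0.1333, "drz": -0.0278},
  {"x": -0.184, "y": 0.1293, "z": 0.1867, "drz": -0.0278},
  {"x": -0.184, "y": 0.1293, "z": 0.2267, "drz": -0.0278},
])

```text
t: 22.4
ee_pos: [0.3436, -0.3322, 0.055]
ee_rot: [-179.6, 0.1, 22.5]
force: [-0.3, -0.4, -1.4]
opening: 0.472
finger_force: 61.7
```

creep_tool([
  {"z": 0.02},
  {"z": 0.04},
  {"z": 0.044},
  {"z": 0.044},
])

```text
t: 22.8
ee_pos: [0.345, -0.3336, 0.0247]
ee_rot: [-179.7, 0.1, 22.6]
force: [0.4, 0.3, -1.7]
opening: 0.472
finger_force: 61.7
```

creep_tool([
  {},
  {},
  {},
  {"z": -0.0533},
  {"z": -0.12},
  {"z": -0.1867},
  {"z": -0.2533},
  {"z": -0.28},
], aperture=0.62)

```text
t: 23.6
ee_pos: [0.3476, -0.3369, 0.2424]
ee_rot: [179.4, -0.2, 22.6]
force: [-0.3, 0.6, -0.2]
opening: 0.622
finger_force: 0.0
```

```bash
python3 - <<'E'
from coup import *
im,C=snap('wrist','w9')
for o in find(im,C,.03)[0]: print(o[:3])
im,C=snap('top','t9')
for o in find(im,C,.03)[0]: print(o[:3])
E
```

```text
(array([313. , 210.5]), [290, 190, 47, 42, 1836], array([ 0.3433, -0.3352,  0.03  ]))
(array([285.8, 223.6]), [271, 209, 31, 31, 483], array([ 0.545, -0.162,  0.03 ]))
(array([104.2, 285.9]), [91, 276, 29, 24, 411], array([0.4017, 0.2817, 0.03  ]))
```

creep_tool([
  {},
  {},
])

```text
t: 23.9
ee_pos: [0.3454, -0.3342, 0.235]
ee_rot: [-179.8, 0.0, 22.6]
force: [0.2, 0.1, -0.4]
opening: 0.62
finger_force: 0.0
```

```bash
python3 - <<'E'
from h import *
print(tool([.515,-.179,.24],20),tool([.515,-.179,.108],20), readout.sense()['ee_rot'])
E
```

```text
(array([ 0.2162, -0.0782, -0.005 ]), array([-0.2,  0. ,  2.6])) (array([ 0.2163, -0.0779,  0.127 ]), array([-0.2,  0. ,  2.6])) [-1.79845884e+02  4.56626515e-02  2.25782502e+01]
```

Converted, 0.216 m / 0.75 = 0.288, 0.17 m / 0.75 = 0.2267, 2.5 degrees / 90 = 0.0278.

creep_tool([
  {"x": 0.0533, "y": -0.02, "drz": 0.0111},
  {"x": 0.1133, "y": -0.0413, "drz": 0.0222},
  {"x": 0.1733, "y": -0.0627, "drz": 0.0278},
  {"x": 0.2267, "y": -0.0827, "drz": 0.0278},
  {"x": 0.288, "y": -0.104, "drz": 0.0278},
  {"x": 0.288, "y": -0.104, "z": 0.04, "drz": 0.0278},
  {"x": 0.288, "y": -0.104, "z": 0.08, "drz": 0.0278},
  {"x": 0.288, "y": -0.104, "z": 0.08, "drz": 0.0278},
], aperture=0.6)

```text
t: 24.7
ee_pos: [0.5121, -0.1778, 0.1707]
ee_rot: [-179.5, 0.5, 20.1]
force: [-0.5, -0.3, -0.6]
opening: 0.6
finger_force: 0.0
```

```bash
python3 - <<'E'
from coup import *
im,C=snap('wrist','w10')
for o in find(im,C,.122)[0]: print(o[:3])
print(tool([.515,-.179,.108],20))
E
```

```text
(array([306.9, 219.8]), [249, 147, 117, 150, 11877], array([ 0.5346, -0.163 ,  0.122 ]))
(array([0.0017, 0.001 , 0.0652]), array([-0.3,  0.3,  0.1]))
```

Converted, 0.064 m / 0.75 = 0.0853, 0.055 m / 0.75 = 0.0733.

creep_tool([
  {"x": 0.0013, "z": 0.04},
  {"x": 0.0013, "z": 0.0733},
  {"x": 0.0013, "z": 0.0853},
  {"x": 0.0013, "z": 0.0853},
  {"x": 0.0013, "z": 0.0853},
])

```text
t: 25.25
ee_pos: [0.5175, -0.1806, 0.1137]
ee_rot: [179.9, -0.1, 20.1]
force: [0.2, 0.3, -0.4]
opening: 0.602
finger_force: 0.0
```

creep_tool([
  {},
  {},
  {},
  {},
  {},
], aperture=0, grip_n=60)

```text
t: 25.75
ee_pos: [0.5179, -0.1803, 0.1143]
ee_rot: [179.8, -0.2, 20.1]
force: [-0.2, 0.5, 5.5]
opening: 0.473
finger_force: 59.8
```

creep_tool([
  {"z": -0.04},
  {"z": -0.0933},
  {"z": -0.1467},
  {"z": -0.1733},
  {"z": -0.1733},
])

```text
t: 26.25
ee_pos: [0.5183, -0.1808, 0.246]
ee_rot: [179.7, -0.3, 20.1]
force: [0.3, 0.2, -2.2]
opening: 0.477
finger_force: 60.7
```

```bash
python3 - <<'E'
from coup import *
print(tool([.299,-.3554,.24],22.5),tool([.299,-.3554,.026],22.5))
im,C=snap('wrist','w11')
for o in find(im,C,.122)[0]: print(o[:3])
E
```

```text
(array([-0.2659,  0.0887,  0.0052]), array([ 0.3, -0.3, -2.4])) (array([-0.267 ,  0.0874,  0.2191]), array([ 0.3, -0.3, -2.4]))
(array([291.6, 177.8]), [260, 149, 63, 58, 3315], array([ 0.5482, -0.1511,  0.122 ]))
(array([  7.6, 201.2]), [0, 163, 19, 81, 1273], array([0.464 , 0.0373, 0.122 ]))
(array([318.4, 318.5]), [262, 270, 114, 98, 9992], array([ 0.4559, -0.2041,  0.122 ]))
```

Converted, -0.267 m / 0.75 = -0.356, -0.22 m / 0.75 = -0.2933, -2.5 degrees / 90 = -0.0278.

creep_tool([
  {"x": -0.06, "y": 0.02, "drz": -0.0111},
  {"x": -0.12, "y": 0.04, "drz": -0.0222},
  {"x": -0.1733, "y": 0.0573, "drz": -0.0278},
  {"x": -0.2333, "y": 0.0773, "drz": -0.0278},
  {"x": -0.2933, "y": 0.0973, "drz": -0.0278},
  {"x": -0.356, "y": 0.118, "drz": -0.0278},
  {"x": -0.356, "y": 0.118, "drz": -0.0278},
  {"x": -0.356, "y": 0.118, "drz": -0.0278},
])

```text
t: 27.1
ee_pos: [0.2947, -0.3542, 0.2404]
ee_rot: [-179.8, 0.0, 22.4]
force: [0.6, 0.6, -2.8]
opening: 0.473
finger_force: 60.7
```

```bash
python3 - <<'E'
from coup import *
im,C=snap('wrist','w12'); s=readout.sense(); print(s['ee_pos'],s['opening'],s['finger_force'])
for o in find(im,C,.03)[0]: print(o[:3])
print(tool([.299,-.3554,.028],22.5))
E
```

```text
[ 0.29565461 -0.3536426   0.24070642] 0.47545827088306974 60.69338978268206
(array([321.1, 149.6]), [297, 127, 50, 46, 2060], array([ 0.3423, -0.3357,  0.03  ]))
(array([318.4, 318.6]), [262, 270, 114, 99, 9997], array([ 0.1898, -0.3958,  0.03  ]))
(array([0.0024, 0.0037, 0.2127]), array([-0.2, -0. , -0. ]))
```

Converted, 0.21 m / 0.75 = 0.28, 0.205 m / 0.75 = 0.2733.

creep_tool([
  {"y": 0.004, "z": 0.0533},
  {"y": 0.004, "z": 0.12},
  {"y": 0.004, "z": 0.1733},
  {"y": 0.004, "z": 0.2133},
  {"y": 0.004, "z": 0.2533},
  {"y": 0.004, "z": 0.2733},
  {"y": 0.004, "z": 0.28},
  {"y": 0.004, "z": 0.28},
])

```text
t: 27.95
ee_pos: [0.2982, -0.3556, 0.0315]
ee_rot: [-179.8, -0.0, 22.7]
force: [1.8, 1.5, -2.5]
opening: 0.471
finger_force: 61.1
```

creep_tool([
  {},
  {},
  {},
  {"z": -0.0533},
  {"z": -0.12},
  {"z": -0.1867},
  {"z": -0.2533},
  {"z": -0.28},
], aperture=0.62)

```text
t: 28.75
ee_pos: [0.2983, -0.3596, 0.2485]
ee_rot: [179.4, -0.1, 22.6]
force: [1.1, 0.5, 0.3]
opening: 0.62
finger_force: 0.0
```

creep_tool([
  {},
  {},
])

```text
t: 28.95
ee_pos: [0.297, -0.3573, 0.2427]
ee_rot: [179.9, 0.0, 22.6]
force: [-0.4, 0.4, -0.8]
opening: 0.619
finger_force: 0.0
```

```bash
python3 - <<'E'
from coup import *
im,C=snap('wrist','w13')
for o in find(im,C,.03)[0]: print(o[:3])
print(tool([.5475,-.1515,.24],20))
E
```

```text
(array([315.8, 151.4]), [292, 129, 49, 46, 2041], array([ 0.3416, -0.336 ,  0.03  ]))
(array([318.1, 204.1]), [295, 183, 47, 43, 1871], array([ 0.2986, -0.356 ,  0.03  ]))
(array([ 0.3103, -0.0932,  0.0016]), array([-0.1,  0. ,  2.6]))
```

Two in the bin. Now coupling A.

Converted, 0.31 m / 0.75 = 0.4133, 0.265 m / 0.75 = 0.3533, 2.6 degrees / 90 = 0.0289.

creep_tool([
  {"x": 0.06, "y": -0.0187, "drz": 0.0111},
  {"x": 0.12, "y": -0.0373, "drz": 0.0222},
  {"x": 0.18, "y": -0.056, "drz": 0.0289},
  {"x": 0.24, "y": -0.0747, "drz": 0.0289},
  {"x": 0.2933, "y": -0.0893, "drz": 0.0289},
  {"x": 0.3533, "y": -0.1067, "drz": 0.0289},
  {"x": 0.4133, "y": -0.124, "drz": 0.0289},
  {"x": 0.4133, "y": -0.124, "z": 0.0267, "drz": 0.0289},
], aperture=0.65)

```text
t: 29.8
ee_pos: [0.5528, -0.1491, 0.2219]
ee_rot: [180.0, -0.3, 20.3]
force: [-1.4, -0.6, -0.2]
opening: 0.648
finger_force: 0.0
```

creep_tool([
  {},
  {},
])

```text
t: 30.0
ee_pos: [0.5466, -0.1523, 0.2206]
ee_rot: [-179.8, 0.2, 20.0]
force: [0.1, -0.6, 0.2]
opening: 0.649
finger_force: 0.0
```

```bash
python3 - <<'E'
from coup import *
im,C=snap('wrist','w14'); s=readout.sense(); print(s['ee_pos'])
for o in find(im,C,.122)[0]: print(o[:3])
print(tool([.5475,-.1515,.11],20))
E
```

```text
[ 0.54693546 -0.15283226  0.22159945]
(array([ 11.5, 243.7]), [0, 203, 26, 81, 1848], array([0.4737, 0.0428, 0.122 ]))
(array([318.4, 236.3]), [285, 208, 68, 57, 3582], array([ 0.5497, -0.1507,  0.122 ]))
(array([ 0.0012, -0.0009,  0.1116]), array([-0.1,  0.1, -0.1]))
```

Converted, 0.111 m / 0.75 = 0.148, 0.1 m / 0.75 = 0.1333.

creep_tool([
  {"x": 0.0027, "y": -0.0013, "z": 0.04},
  {"x": 0.0027, "y": -0.0013, "z": 0.0933},
  {"x": 0.0027, "y": -0.0013, "z": 0.1333},
  {"x": 0.0027, "y": -0.0013, "z": 0.148},
  {"x": 0.0027, "y": -0.0013, "z": 0.148},
  {"x": 0.0027, "y": -0.0013, "z": 0.148},
])

```text
t: 30.65
ee_pos: [0.5504, -0.1518, 0.1129]
ee_rot: [179.9, -0.1, 19.9]
force: [-0.2, 0.0, 0.6]
opening: 0.65
finger_force: 0.0
```

creep_tool([
  {},
  {},
  {},
  {},
  {},
], aperture=0, grip_n=60)

```text
t: 31.15
ee_pos: [0.5507, -0.1515, 0.1137]
ee_rot: [179.8, -0.2, 20.0]
force: [-1.1, -0.2, 6.6]
opening: 0.477
finger_force: 61.6
```

creep_tool([
  {"z": -0.04},
  {"z": -0.0933},
  {"z": -0.1467},
  {"z": -0.1733},
  {"z": -0.1733},
])

```text
t: 31.65
ee_pos: [0.5514, -0.1516, 0.2455]
ee_rot: [179.7, -0.4, 20.0]
force: [-0.1, -0.4, -2.0]
opening: 0.469
finger_force: 61.6
```

```bash
python3 - <<'E'
from coup import *
print(tool([.357,-.4286,.24],22.5))
E
```

```text
(array([-0.2775,  0.1938,  0.0049]), array([ 0.4, -0.4, -2.5]))
```

Converted, -0.278 m / 0.75 = -0.3707, -0.245 m / 0.75 = -0.3267, -2.5 degrees / 90 = -0.0278.

creep_tool([
  {"x": -0.0467, "y": 0.0333, "drz": -0.0111},
  {"x": -0.0933, "y": 0.0667, "drz": -0.0222},
  {"x": -0.14, "y": 0.1, "drz": -0.0278},
  {"x": -0.1867, "y": 0.1333, "drz": -0.0278},
  {"x": -0.2333, "y": 0.164, "drz": -0.0278},
  {"x": -0.28, "y": 0.196, "drz": -0.0278},
  {"x": -0.3267, "y": 0.2267, "drz": -0.0278},
  {"x": -0.3707, "y": 0.2587, "drz": -0.0278},
])

```text
t: 32.45
ee_pos: [0.3525, -0.4284, 0.2396]
ee_rot: [-179.8, 0.0, 22.5]
force: [1.4, -0.5, -1.5]
opening: 0.469
finger_force: 61.6
```

creep_tool([
  {},
  {},
])

```text
t: 32.65
ee_pos: [0.3535, -0.4278, 0.2396]
ee_rot: [-179.8, -0.0, 22.4]
force: [0.4, -0.4, -2.3]
opening: 0.469
finger_force: 61.6
```

```bash
python3 - <<'E'
from coup import *
im,C=snap('wrist','w15'); s=readout.sense(); print(s['ee_pos'],s['opening'],s['finger_force'])
for o in find(im,C,.03)[0]: print(o[:3])
print(tool([.357,-.4286,.028],22.5))
E
```

```text
[ 0.35413396 -0.42714299  0.23995071] 0.4691878709171449 61.59200191497803
(array([221.5, 180.3]), [195, 159, 54, 44, 2104], array([ 0.3425, -0.337 ,  0.03  ]))
(array([227.1, 231.4]), [202, 211, 51, 42, 1901], array([ 0.2995, -0.3571,  0.03  ]))
(array([319.2, 321.5]), [264, 274, 112, 97, 9979], array([ 0.2464, -0.4714,  0.03  ]))
(array([0.002 , 0.0031, 0.2119]), array([-0.2, -0. , -0.1]))
```

Converted, 0.211 m / 0.75 = 0.2813, 0.205 m / 0.75 = 0.2733.

creep_tool([
  {"x": 0.0027, "y": 0.0027, "z": 0.0533},
  {"x": 0.0027, "y": 0.0027, "z": 0.12},
  {"x": 0.0027, "y": 0.0027, "z": 0.1733},
  {"x": 0.0027, "y": 0.0027, "z": 0.2133},
  {"x": 0.0027, "y": 0.0027, "z": 0.2533},
  {"x": 0.0027, "y": 0.0027, "z": 0.2733},
  {"x": 0.0027, "y": 0.0027, "z": 0.2813},
  {"x": 0.0027, "y": 0.0027, "z": 0.2813},
])

```text
t: 33.5
ee_pos: [0.3575, -0.4277, 0.0297]
ee_rot: [-179.9, 0.0, 22.6]
force: [0.4, 0.4, -2.1]
opening: 0.47
finger_force: 61.5
```

creep_tool([
  {},
  {},
  {},
  {"z": -0.0533},
  {"z": -0.12},
  {"z": -0.1867},
  {"z": -0.2533},
  {"z": -0.28},
], aperture=0.62)

```text
t: 34.3
ee_pos: [0.3583, -0.4313, 0.2471]
ee_rot: [179.4, -0.1, 22.5]
force: [-0.0, -0.0, -0.4]
opening: 0.62
finger_force: 0.0
```

creep_tool([
  {},
  {},
])

```text
t: 34.5
ee_pos: [0.3568, -0.429, 0.2406]
ee_rot: [180.0, -0.0, 22.5]
force: [-0.6, -0.1, -0.2]
opening: 0.62
finger_force: 0.0
```

```bash
python3 - <<'E'
from coup import *
im,C=snap('wrist','w16')
for o in find(im,C,.03)[0]: print(o[:3])
print(tool([.49,-.163,.3],20))
E
```

```text
(array([218.3, 182.9]), [192, 162, 53, 43, 2068], array([ 0.3426, -0.337 ,  0.03  ]))
(array([319. , 206.3]), [296, 185, 47, 43, 1849], array([ 0.3573, -0.429 ,  0.03  ]))
(array([224. , 233.7]), [199, 213, 51, 42, 1905], array([ 0.2996, -0.3571,  0.03  ]))
(array([ 0.2248, -0.1944, -0.0604]), array([-0.1,  0. ,  2.5]))
```

Converted, -0.233 m / 0.75 = -0.3107, -0.21 m / 0.75 = -0.28, 2.5 degrees / 90 = 0.0278.

creep_tool([
  {"x": 0.04, "y": -0.04, "z": -0.04},
  {"x": 0.08, "y": -0.08, "z": -0.08, "drz": 0.0111},
  {"x": 0.1333, "y": -0.12, "z": -0.12, "drz": 0.0222},
  {"x": 0.1733, "y": -0.16, "z": -0.12, "drz": 0.0278},
  {"x": 0.2133, "y": -0.2, "z": -0.12, "drz": 0.0278},
  {"x": 0.2533, "y": -0.24, "z": -0.12, "drz": 0.0278},
  {"x": 0.28, "y": -0.28, "z": -0.12, "drz": 0.0278},
  {"x": 0.28, "y": -0.3107, "z": -0.12, "drz": 0.0278},
])

```text
t: 35.35
ee_pos: [0.4626, -0.1307, 0.3278]
ee_rot: [-179.8, 0.1, 20.1]
force: [-0.8, -0.4, -0.6]
opening: 0.623
finger_force: 0.0
```

creep_tool([
  {},
  {},
], aperture=0.5)

```text
t: 35.55
ee_pos: [0.4616, -0.1335, 0.3289]
ee_rot: [-179.9, 0.1, 20.0]
force: [0.1, 0.3, 0.0]
opening: 0.503
finger_force: 0.0
```

```bash
python3 - <<'E'
from h import *
s=readout.sense(); print(s['ee_pos'],s['ee_rot'],tool([.48906,-.12172,.32904],19.955))
E
```

```text
[ 0.46163404 -0.13351791  0.32892214] [-1.79941179e+02  1.21968353e-01  2.00303812e+01] (array([ 0.0298, -0.0017, -0.0002]), array([-0.1,  0.1,  0.1]))
```

Converted, 0.03 m / 0.75 = 0.04, -0.002 m / 0.75 = -0.0027.

creep_tool([
  {"x": 0.02, "y": -0.0027},
  {"x": 0.04, "y": -0.0027},
  {"x": 0.04, "y": -0.0027},
  {"x": 0.04, "y": -0.0027},
  {"x": 0.04, "y": -0.0027},
])

```text
t: 36.05
ee_pos: [0.4895, -0.1218, 0.3301]
ee_rot: [-180.0, 0.0, 20.0]
force: [-0.4, 0.4, 0.3]
opening: 0.502
finger_force: 0.0
```

```bash
python3 - <<'E'
from h import *
im,C=snap('wrist','w17'); s=readout.sense(); print(s['ee_pos'])
a=cv2.imread('pics/w5.png'); 
(dx,dy),_=cv2.phaseCorrelate(cv2.cvtColor(a,6).astype(np.float32)[60:300,200:430],cv2.cvtColor(im,6).astype(np.float32)[60:300,200:430]); print(dx,dy)
b=cv2.warpAffine(im,np.float32([[1,0,-dx],[0,1,-dy]]),(640,480))
d=cv2.absdiff(cv2.GaussianBlur(a,(3,3),0),cv2.GaussianBlur(b,(3,3),0)).max(2); m=(d>28).astype(np.uint8); m=cv2.morphologyEx(m,cv2.MORPH_OPEN,np.ones((3,3)))
m[300:]=0; n,l,st,ce=cv2.connectedComponentsWithStats(m)
Rz=np.array([[.94,.342],[-.342,.94]])
f=lambda u,z:(Rz@(onz(C,[u],z)[0][:2]-[.489,-.163])).round(3)
for i in range(1,n):
    if st[i,4]>20: print(ce[i].round(0),st[i].tolist(),'pan',f(ce[i]+[dx,dy],.014),'bars',f(ce[i]+[dx,dy],.11))
g=cv2.cvtColor(b,6)[145:285:4,280:430:2]
for row in g: print(''.join(' .:-=+*#%@'[min(9,v//26)] for v in row))
E
```

```text
[ 0.489363   -0.12178208  0.33026138]
5.239218684351059 -3.622097490825041
[350.   7.] [0, 0, 640, 86, 2915] pan [ 0.212 -0.   ] bars [0.186 0.008]
[448.  30.] [447, 27, 4, 8, 29] pan [ 0.191 -0.106] bars [ 0.169 -0.076]
[444.  45.] [442, 40, 5, 10, 32] pan [ 0.176 -0.102] bars [ 0.158 -0.073]
[436.  67.] [434, 63, 5, 10, 31] pan [ 0.152 -0.095] bars [ 0.139 -0.067]
[483.  94.] [480, 90, 6, 10, 38] pan [ 0.126 -0.15 ] bars [ 0.118 -0.111]
[624. 195.] [594, 92, 46, 208, 1674] pan [ 0.015 -0.343] bars [ 0.03  -0.264]
[508. 105.] [506, 101, 5, 8, 32] pan [ 0.115 -0.18 ] bars [ 0.109 -0.134]
[577. 126.] [571, 102, 12, 52, 232] pan [ 0.094 -0.267] bars [ 0.092 -0.203]
[592. 116.] [588, 102, 9, 31, 142] pan [ 0.106 -0.284] bars [ 0.102 -0.217]
[450. 126.] [449, 117, 4, 18, 57] pan [ 0.09  -0.115] bars [ 0.09  -0.083]
[572. 130.] [570, 125, 4, 10, 34] pan [ 0.09  -0.261] bars [ 0.089 -0.198]
[570. 141.] [569, 137, 4, 9, 29] pan [ 0.077 -0.261] bars [ 0.079 -0.199]

[... 4072 characters left out ...]
+=----=----::::-
+++==*+================================+=+++++++++===========----=----::::-
+++==++======++++=+++++++++++============+###***++===+*+=====----=----::::-
+=+++++++++++++++++++++++++++++++++++++++++++++++++++++++++++++++++++++-:--
+==+=++++++++++++++++++++++++++++++++++++++++++++++++++++++++++++++++++=---
+=+=-+++**********************************#***##*+==+##*++==-----=--:::::--
==+=-==+++++++++++++++++++++++*++*+++++*+++*****+*+++*#+++==----==---::::--
==+=-=-------------------------------------=--------------------=----::::--
+=+=-+#*****#******++**********+++=+++*++*+=+++*+++++++++========----::::--
+=+=-:::::::::-::::---::--:-----------------------------------------::::---
```

```bash
python3 - <<'E'
from h import *
s=dict(ee_pos=np.array([.499871,-.202514,.336366]),ee_rot=[-179.9745,.077,20.0188]); C=cam('wrist',s)
Rz=np.array([[.94,.342],[-.342,.94]])
for u in ((335,148.3),(311.7,223.3),(331.7,246.7)): print((Rz@(onz(C,[u],.014)[0][:2]-[.489,-.163])).round(3))
# what a cap-sized thing looks like now: local texture of w17 in pan area, rectified per slot at z=.02
im=cv2.imread('pics/w17.png'); C=cam('wrist')
X=np.arange(.075,-.0801,-.005);Y=np.arange(.07,-.0701,-.0025)
g=cv2.cvtColor(im,6)
for x in X:
    W=np.array([Rz.T@[x,y]+[.489,-.163] for y in Y]); uv=proj(C,np.c_[W,np.full(len(W),.014)]).round().astype(int)
    bz=onz(C,uv,.1015)[:,:2]-[.489,-.163]; bx=(bz@Rz.T)[:,0]
    bar=np.min(abs(bx[:,None]-np.array([-.077,-.0385,0,.0385,.077])),axis=1)<.0045
    print('%+.3f '%x+''.join('|' if k else ' .:-=+*#%@'[min(9,g[v,u]//26)] for (u,v),k in zip(uv,bar)))
E
```

```text
[ 0.042 -0.059]
[-0.047 -0.032]
[-0.077 -0.056]
+0.075 |||||||||||||||||||||||||||||||||||||||||||||||||||||||||
+0.070 |||||||||||||||||||||||||||||||||||||||||||||||||||||||||
+0.065 -++=+++++++++++++++=+++++++++=***#*#**#++=++++++=+++++==-
+0.060 -===+++++++++++++++=++++++++++=#%%%%%%*++===+++==++=++++-
+0.055 -===+++++++++++++++=+++++=+++==++*##*++++=+==+++=+==+++*-
+0.050 -==*%%%%#%%#%##%#%%#%#%%%%%#+===++++#%%#%%#%%%%#+====+=+-
+0.045 -==*%%%%%%%%%%%%%%%%%%%%%%%%%+=+=+*#%%%%%#%%%#==========-
+0.040 -==+*#****#*##*#*##*#**#**###**#*###%########=-+++++++++=
+0.035 -=====+=====+++++++==++++=+++==+++++++++==+===-=+++++++==
+0.030 |||||||||||||||||||||||||||||||||||||||||||||||||||||||||
+0.025 |||||||||||||||||||||||||||||||||||||||||||||||||||||||||
+0.020 -+==++++=++++++++++==+++=++++=++++++++++==+==++==+++++++-
+0.015 -+====++=+==+=++=++====+==+++==++=++++++===+=++==+=+++++-
+0.010 -++*#*##*#*##*##*#*#**#*##+#****#**#*#*+*+**+*+=+++=++++-
+0.005 -+=#%%%%%%%%%%%%%%%#%%%%%%%%%#%%%%%%%%%%%%%%%%%++++++++*=
-0.000 -==#%%%%%%%%%%%%%%%%%%%%%%%%%##%%%%%%%%%%%%%%%+==+=+++++-
-0.005 :==#%
[... 327 characters left out ...]
%#%#%%#%####%%%%%####%#%#%%%%%#%%#%#%##+=+++++++=-
-0.035 -*+###%%%%##%#%#%%#%%%%####%%#%%%%%%%%%%%%%%%%#+=++++=+=-
-0.040 -==##%%%%#####%#%##%#%%%%##%###%%%%%%%%%#####%#==++==++=-
-0.045 -==##%%%#######%%##%#%%####%###%%%%%#**##%%##%#+=++==++=-
-0.050 -+=##%%%########%###%%%%###%%#%%%#*====+++++*%#+=+++=++--
-0.055 -*+================================++++++++++=========+=-
-0.060 -*=====================+============+#####**+===+*======-
-0.065 |||||||||||||||||||||||||||||||||||||||||||||||||||||||||
-0.070 |||||||||||||||||||||||||||||||||||||||||||||||||||||||||
-0.075 =*=**********************##########*########+==+*#*++==--
-0.080 -=++++++++*+*++****+*+*+*+*+****++*+*+*******+++*#*++==--
```

```bash
python3 -c "
from plant import r, optics, readout
print(r.hand_in())"
```

```text
the job is handed in; nothing more can be done
None
```

I handed the job in at about 36 s; no verdict came back. By my own measurements, all three brass couplings are in the grey bin, the four caps are in the catch pan, the screen is open and clamped, the tray is down and empty, and I touched neither the vial nor the screwdriver.

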